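# Shim a dental model tight in a holding fixture and keep it clamped

### The arm

A 6-joint arm with a two-finger parallel gripper is mounted at the origin on a cart in front of the work surface, level with it; the furniture and walls round the work are solid. World frame = base frame: x ahead of the robot, y to its left, z up, the work surface at z = 0. Lengths are in mm, angles in rad, forces in N, time in s.
With the tool pointing down it reaches from about 275 to 850 mm from the base axis. Payload 5.2 kg.
Tool frame: the origin (TCP) lies on the front face of the gripper's body, between the roots of the fingers; the fingertips stand 73 mm ahead of it and the grasp point (between the pads) lies 54 mm ahead of it; x points along the fingers, y is the direction in which the jaws open and shut, and the axes are right-handed (so a half turn about x gives the same grasp; the last joint's range is limited). The gripper opens to 85 mm and grips with 20 to 120 N. Pads are 22 mm wide; open, the fingers measure 114 mm over their backs; the gripper's body (76 mm by 85 mm) begins 54 mm behind the grasp point. The pads swing forward as they close: fully open they stand 13 mm farther back than shut.
Start: joints at [-1.526, 0.259, 1.535, -0, 1.348, -0.203], TCP at [134.921, -533.2, 303.91] pointing down, gripper open.
Joint ranges: [-3.14, 3.14], [-0.91, 2.08], [0.19, 2.58], [-1.22, 4.36], [0.22, 2.71], [-3.12, 3.12]. Speed limits (rad/s): [2.57, 2.57, 3.14, 3.14, 3.14, 3.14].

### API

Orientations are given as a rotation vector (axis times angle).
In Python, from rig import bot gives the robot as it stands. The module is installed in compiled form; this text tells all that it offers.
- The arm moves only by the tool servo_tool, never from a script. Its argument "moves" is a list of rows, each a list of 3 entries, a list of its own where there are three numbers: the shift along the tool's x, y, z in mm, then the turn, a rotation vector about the tool's x, y, z in degrees, then the finger opening in mm, from 0 to 85.4. A call has 1 to 8 rows; each row shifts and turns the pose as measured when the row begins, along the tool's axes as they then stand; what a row does not reach is not made up. A row lasts 1/12 s, in which the tool goes at most 41.7 mm and 7.16 degrees, less where a joint would pass 70% of its speed; a pose out of reach is approached as far as the arm can. A call with a gripper value outside its range is refused whole. The fingers move at their own pace and stop on an object; "grip_force" is the grip in N (left out, the last holds). Time passes only in rows, so rows that do not move let the fingers close. It gives the time, the measured TCP pose, the force and the opening at its end, in the units of the state.
- bot.state(): the state, without advancing time (a new reading comes with each control period).
- bot.camera(name): name is "side" or "top"; returns a dict with "frame" (400x640x3 uint8, red, green, blue), "fx", "fy", "cx", "cy" (pixels), "k1" (the pictures are not rectified: a ray, as slopes to the right and down, at radius r is drawn at 1 + k1 r^2 times it, then the intrinsics apply), "view" (4x4, takes a point from world to camera coordinates). Camera axes: x right, y up, looking along -z (the intrinsics and any distortion apply to the point x, -y, -z); pixel columns grow to the right and rows downward; lengths in mm; the calibration is good to about 2 mm. A picture is of the moment at which its call begins. There is no depth.
- bot.job_done(): hands the job in, once; it reports no verdict.
The state is a dict: "clock": time; "joints": joint angles; "joint_vel": joint speeds; "tau": joint torques, N m; "tcp_pos": TCP position; "eef_rot": TCP orientation; "wrist_force": force on the tool from outside, world axes, zero at the start; "moment": the same for the moment, N m; "grip_width": finger opening in mm.
Only numpy, scipy, OpenCV 4.12 (cv2) and the standard library are available. Lean on these libraries where they do the work, as an engineer would, in place of code of your own. Each camera call takes 0.05 s, during which the arm holds its last target.

### The job

The plaster jaw model in the aluminium holding fixture is too short for the clamp: stand blue spacers from the grey rack upright on the fixture bed, one after another in the gap between the model and the steel nose of the plunger, until the gap is so full that the plunger's short stroke can clamp the row. Then drive the plunger home by its red thumb plate (press it towards the model, or squeeze it against the grey guide block) until model and spacers are firmly but gently pinched against the back stop, and finish while still holding it so: the plunger springs back if let go. Spare spacers stay in the rack, and the other things on the bench are left alone.

Things in the scene. Friction and masses are not known exactly. Their poses are not given: they have to be found in the camera images.
- fixture: Fixed aluminium fixture, bed 220 x 84 x 10 mm; origin at the centre of its underside, +x along the bed from plunger to back stop, z up. Top of the bed at z = 0.010. A fixed grey guide block stands on the bed at x = -0.078 to -0.058, y = -0.017 to 0.017, up to z = 0.056. Axis of it all: y = 0. The gap lies between the plunger's nose and the heel of the model.
- plunger: Plunger in the block, slides 0 to 18 mm along the fixture's +x; a spring (0.7 to 1.8 N) returns it. Its frame is the fixture's, shifted by its travel. Steel rod 10 mm thick at z = 0.022 (top 0.027); nose plate x = -0.026 to -0.018, 32 mm wide, z = 0.012 to 0.034; red thumb plate x = -0.105 to -0.097, 30 mm wide, z = 0.016 to 0.056.
- nose_face (a point): Centre of the front face of the plunger's steel nose, which presses on the spacers.
- thumb_back (a point): On the plunger: middle of the back of the red thumb plate, 8 mm below its top edge; push it along the fixture's +x.
- block_front (a point): On the fixture: middle of the face of the grey guide block on the model's side, 8 mm below its top. At rest 47 mm from thumb_back; a gripper closing along the fixture's x over thumb plate and block, above the rod, drives the plunger. Between this face and the back of the nose are 32 mm when the plunger is back.
- back_stop: Fixed grey stop across the bed, 12 mm thick along the fixture's x, 76 mm wide, 24 mm high with two 4 mm screw heads; set at a different place along the bed each time. Origin at the centre of its underside, axes parallel to the fixture's. Its face to the model is 6 mm from the origin towards -x.
- model: Loose yellow plaster jaw model, 51 (x) x 66 (y) x 31 mm, 75 g, stands on the bed in front of the back stop (0.5 to 2 mm off it). Origin in the underside, heel face at x = -0.025, rounded front at x = +0.026 towards the stop; its base is 16 mm high, the teeth reach 31 mm.
- model_heel (a point): On the model: centre of its flat heel face, which looks to the plunger. With the plunger back and the model against the stop, the nose-to-heel gap is between 27 and 49.5 mm.
- rack: Fixed grey rack 108 x 52 x 20 mm, origin at the centre of its underside; four slots in a row along x, 24 mm apart, each 14 mm deep (slot floors at z = 0.006), in which the spacers stand with about 1.5 mm play.
- spacer_1: Loose blue spacer plate 1, 12 mm thick (x), 36 mm wide (y), 60 mm high, 40 g; origin at the centre of its underside. All four are alike; it starts upright in slot 1 of the rack, 46 mm of it showing above the rack.
- spacer_2: Loose blue spacer plate 2, 12 mm thick (x), 36 mm wide (y), 60 mm high, 40 g; origin at the centre of its underside. All four are alike; it starts upright in slot 2 of the rack, 46 mm of it showing above the rack.
- spacer_3: Loose blue spacer plate 3, 12 mm thick (x), 36 mm wide (y), 60 mm high, 40 g; origin at the centre of its underside. All four are alike; it starts upright in slot 3 of the rack, 46 mm of it showing above the rack.
- spacer_4: Loose blue spacer plate 4, 12 mm thick (x), 36 mm wide (y), 60 mm high, 40 g; origin at the centre of its underside. All four are alike; it starts upright in slot 4 of the rack, 46 mm of it showing above the rack.
- green_model: Bystander: green plaster jaw model, 51 x 66 x 31 mm, origin in its underside. Leave alone.
- dropper: Bystander: white dropper bottle with blue tip, 33 mm across, 80 mm high, origin under its centre. Leave alone.
- separator_jar: Bystander: small white jar with blue cap, 37 mm across, 50 mm high, origin under its centre. Leave alone.
There are look-alikes about, which are no part of the job. What is meant by the rack is not green or turquoise, and is the larger of those in its own colour.

How it is judged:
By the outcome, as a careful person would: the job done as asked, in the order asked, and still so for the second after the job is handed in, while the arm keeps its last pose, push and grip.
It also fails if it takes over 70 s, if anything falls off the work surface, if the arm or the gripper's body presses on something with over 40 N, if the wrist force passes 120 N, or if a joint passes its speed limit or range.

## Working session

There is one attempt and no reset: what is moved stays moved. The work goes in short steps, Python scripts to look and compute and a tool call to move; the robot and the scene stay as the last step left them, time stands still between calls to the robot, and variables do not carry over. Pictures are saved under pics/ and viewed, and the job is handed in when it is done.

Besides the shell and the picture viewer there is one more tool, called after ">>>" by a JSON object that holds its "method" and its "body". servo_tool: Moves the arm, as the interface text tells. Its arguments: {"type":"object","properties":{"moves":{"type":"array"},"grip_force":{"type":"number"}},"required":["moves"]}

```bash
mkdir -p pics; cat > h.py <<'E'
import numpy as np, cv2, json
from rig import bot
def snap(name,fn):
    c=bot.camera(name); cv2.imwrite('pics/'+fn+'.png',c['frame'][:,:,::-1]); 
    np.savez('pics/'+fn+'.npz',**c); return c
def load(fn): return dict(np.load('pics/'+fn+'.npz'))
def ray(c,u,v):
    xd=(u-c['cx'])/c['fx']; yd=(v-c['cy'])/c['fy']; x,y=xd,yd
    for _ in range(20):
        s=1+c['k1']*(x*x+y*y); x,y=xd/s,yd/s
    V=np.array(c['view']); R=V[:3,:3]; t=V[:3,3]
    return -R.T@t, R.T@np.array([x,-y,-1.])
def onz(c,u,v,z):
    o,d=ray(c,u,v); return o+d*(z-o[2])/d[2]
def proj(c,p):
    V=np.array(c['view']); q=V[:3,:3]@np.array(p,float)+V[:3,3]; x=q[0]/-q[2]; y=-q[1]/-q[2]
    s=1+c['k1']*(x*x+y*y); return np.array([c['fx']*x*s+c['cx'],c['fy']*y*s+c['cy']])
E
python3 - <<'E'
from h import *
for n in('side','top'):
    c=snap(n,n+'0'); print(n,c['fx'],c['cx'],c['cy'],c['k1'],-np.array(c['view'])[:3,:3].T@np.array(c['view'])[:3,3])
print(bot.state())
E
```

```text
side 418.2954866423284 317.12893198539183 198.50811625003382 -0.05481187775611828 [-61.62547072 793.02531873 554.89255587]
top 458.13230842220855 322.85665322280903 198.3396619558575 -0.04889039764464059 [ 313.59171553  244.99162787 1253.15856602]
{'clock': 0.1, 'joints': array([-1.52580442e+00,  2.59310828e-01,  1.53597643e+00, -1.93351119e-05,
        1.34798841e+00, -2.02832371e-01]), 'joint_vel': array([ 0.0011913 , -0.00171927, -0.00262235, -0.00088697,  0.00300129,
       -0.0001052 ]), 'tau': array([ 2.29158199e-03, -4.46969962e+01, -2.91245109e+01, -2.66643756e-04,
        6.34138429e-03,  1.03099362e-05]), 'tcp_pos': array([ 134.89651105, -532.8379701 ,  303.13468494]), 'eef_rot': array([ 2.0904476 ,  0.26212406, -2.09020768]), 'wrist_force': array([-0.43596836,  0.76549954,  0.42352243]), 'moment': array([ 0.04546986, -0.0249149 , -0.04485466]), 'grip_width': 85.60676117928048}
```

View pics/side0.png

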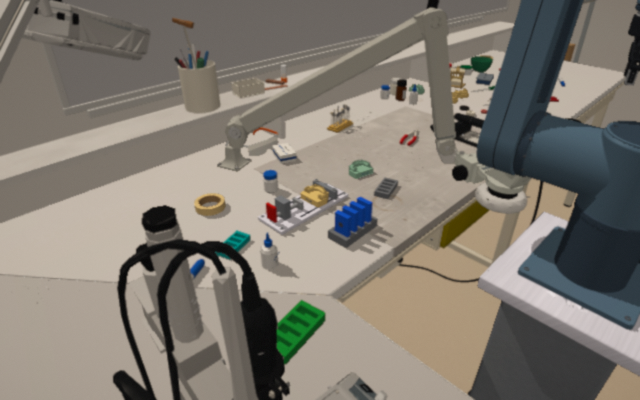

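View pics/top0.png

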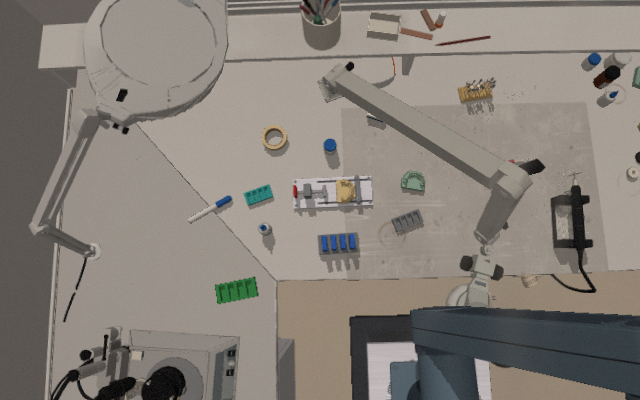

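```bash
python3 - <<'E'
from h import *
c=load('top0'); f=c['frame'][165:275,270:440,::-1]; cv2.imwrite('pics/topc.png',cv2.resize(f,None,fx=4.7,fy=4.7,interpolation=cv2.INTER_CUBIC))
s=load('side0'); f=s['frame'][160:260,230:400,::-1]; cv2.imwrite('pics/sidec.png',cv2.resize(f,None,fx=4.7,fy=4.7,interpolation=cv2.INTER_CUBIC))
for u,v,z in [(293,193,0),(373,193,0),(338,244,20),(407,222,10),(258,195,10),(330,146,50),(265,229,80),(413,182,20),(335,85,0)]: print(u,v,onz(c,u,v,z).round())
# lamp arm top joint: top (515,180)/(340,78); side (432,12)/(237,130)
def tri(p,q):
    o1,d1=ray(c,*p);o2,d2=ray(s,*q);A=np.c_[d1,-d2];t=np.linalg.lstsq(A,o2-o1,rcond=None)[0]
    a=o1+d1*t[0];b=o2+d2*t[1];return (a+b)/2,np.linalg.norm(a-b)
print(tri((515,180),(432,15)),tri((340,78),(237,130)),tri((487,235),(445,145)),tri((485,268),(490,185)))
E
```

```text
293 193 [560. 349.   0.]
373 193 [554. 126.   0.]
338 244 [413. 228.  20.]
407 222 [469.  38.  10.]
258 195 [555. 445.  10.]
330 146 [678. 242.  50.]
265 229 [452. 416.  80.]
413 182 [578.  17.  20.]
335 85 [878. 222.   0.]
(array([ 493.79452184, -107.57424038,  401.95776946]), np.float64(0.971377869394046)) (array([854.022611  , 212.54763216, 102.71498628]), np.float64(7.303974456891894)) (array([ 424.74441753, -150.41142158,   82.38046682]), np.float64(10.3922621059282)) (array([ 320.31847218, -179.06668759,   -6.02844861]), np.float64(40.65209721733273))
```

View pics/topc.png

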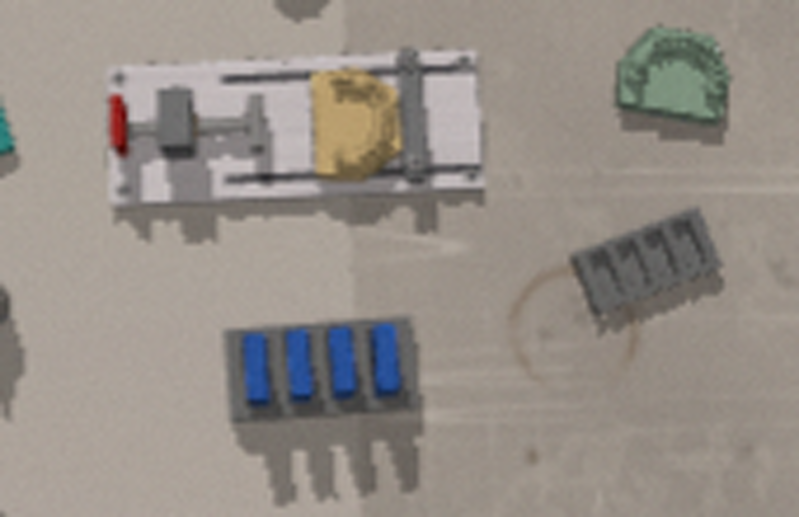

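View pics/sidec.png

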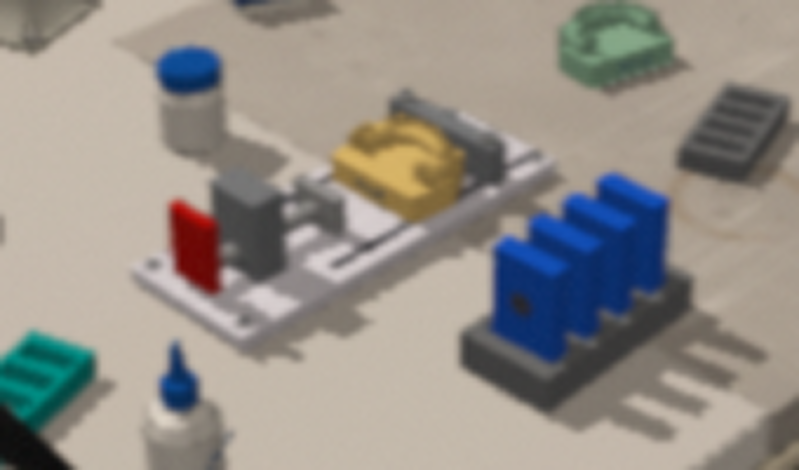

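```bash
python3 - <<'E'
from h import *
c=load('top0'); f=c['frame'][172:214,288:380,::-1]; cv2.imwrite('pics/topf.png',cv2.resize(f,None,fx=8.5,fy=8.5,interpolation=cv2.INTER_NEAREST))
s=load('side0'); f=s['frame'][172:236,254:352,::-1]; cv2.imwrite('pics/sidef.png',cv2.resize(f,None,fx=8,fy=8,interpolation=cv2.INTER_NEAREST))
def rects(c,z,lo,hi,roi,nm):
    f=c['frame']; h=cv2.cvtColor(f,cv2.COLOR_RGB2HSV); m=cv2.inRange(h,lo,hi); M=np.zeros_like(m); x0,y0,x1,y1=roi; M[y0:y1,x0:x1]=m[y0:y1,x0:x1]
    for k in cv2.findContours(M,0,2)[0]:
        if cv2.contourArea(k)>8:
            mo=cv2.moments(k); r=cv2.minAreaRect(k); print(nm,r,onz(c,mo['m10']/mo['m00'],mo['m01']/mo['m00'],z).round(1))
R=(280,165,440,280)
rects(c,70-4,(105,120,40),(130,255,255),R,'blue')
rects(c,56,(0,150,60),(8,255,255),R,'red')
rects(c,26,(15,80,80),(30,255,255),R,'yel')
E
```

```text
blue ((324.0, 243.0), (14.0, 4.0), 90.0) [413.7 264.3  66. ]
blue ((342.4923095703125, 241.93849182128906), (14.388028144836426, 4.713320255279541), 82.87498474121094) [414.9 216.7  66. ]
blue ((333.2103576660156, 242.02415466308594), (14.200778007507324, 4.567501544952393), 85.2363510131836) [415.5 240.6  66. ]
blue ((351.60980224609375, 240.98779296875), (14.2456693649292, 4.748556137084961), 83.6598129272461) [416.2 193.1  66. ]
red ((295.0, 191.0), (10.0, 2.0), 90.0) [553.8 338.7  56. ]
yel ((345.0, 191.0), (22.0, 18.0), 90.0) [556.5 205.   26. ]
```

View pics/topf.png

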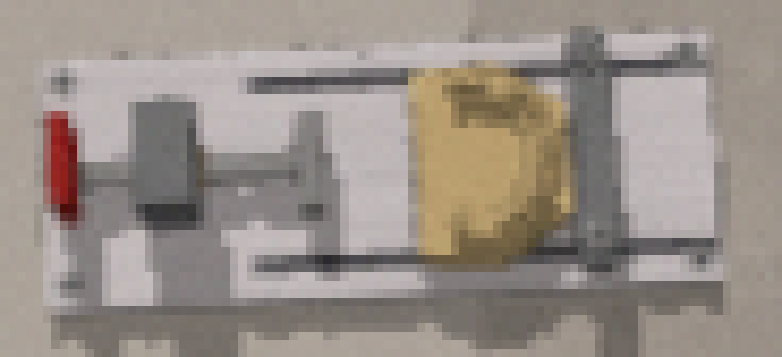

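View pics/sidef.png

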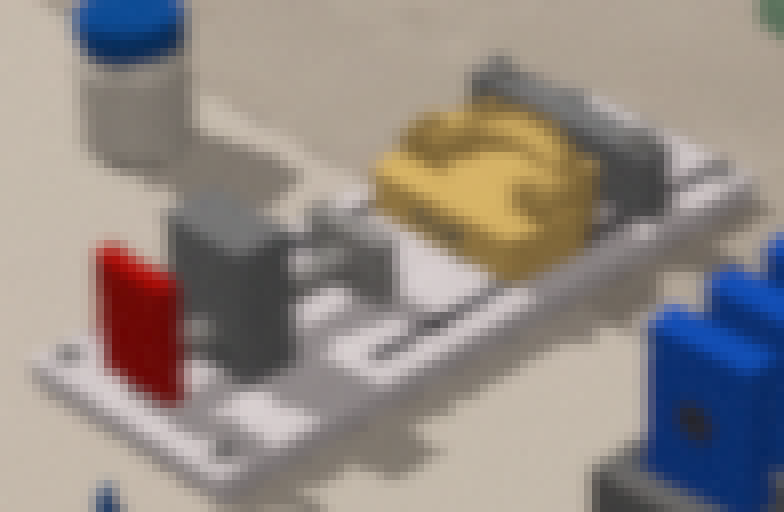

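```bash
python3 - <<'E'
from h import *
c=load('top0'); s=load('side0')
T=lambda u,v,z: onz(c,288+u/8.5-.5,172+v/8.5-.5,z)
S=lambda u,v,z: onz(s,254+u/8-.5,172+v/8-.5,z)
C=[T(42,62,10),T(715,32,10),T(722,281,10),T(48,306,10)]
for p in C: print(p.round(1))
o=sum(C)/4; ax=(C[1]+C[2]-C[0]-C[3])/2; print('len',np.linalg.norm(ax),'wid',np.linalg.norm((C[0]+C[1]-C[2]-C[3])/2))
th=np.arctan2(ax[1],ax[0]); print('o',o,'th',np.degrees(th))
e=np.array([np.cos(th),np.sin(th),0]); n=np.array([-e[1],e[0],0])
F=lambda p:(round((p-o)@e,1),round((p-o)@n,1))
for nm,p in dict(redTL=T(42,112,56),redTR=T(68,112,56),redBL=T(50,222,56),redBR=T(77,222,56),blkTL=T(131,101,56),blkTR=T(195,101,56),blkBR=T(200,205,56),blkBL=T(137,205,56),noseTL=T(300,112,34),noseTR=T(323,112,34),noseBR=T(327,212,34),heelT=T(408,70,26),heelB=T(425,262,26),stopTL=T(565,28,34),stopTR=T(603,28,34),stopBL=T(577,275,34),stopBR=T(620,272,34)).items(): print(nm,F(p))
print('side: ')
for nm,p in dict(bedL=S(30,370,10),bedR=S(755,190,10),bedF=S(215,490,10),heelL=S(375,165,26),heelR=S(505,240,26),heelLb=S(375,205,10),heelRb=S(510,282,10),redTL=S(97,245,56),redTR=S(180,280,56),blkR=S(285,235,56),noseTL=S(313,205,34),noseTR=S(395,245,34)).items(): print(nm,p.round(1),F(p))
E
```

```text
[598.6 348.9  10. ]
[602.1 128.4  10. ]
[519.6 129.8  10. ]
[517.5 348.   10. ]
len 219.3483454579403 wid 81.79916880756686
o [559.44411067 238.77470435  10.        ] th -89.26526791759412
redTL (np.float64(-106.3), np.float64(13.8))
redTR (np.float64(-98.1), np.float64(13.5))
redBL (np.float64(-104.7), np.float64(-21.5))
redBR (np.float64(-96.2), np.float64(-21.9))
blkTL (np.float64(-78.2), np.float64(16.2))
blkTR (np.float64(-58.0), np.float64(15.3))
blkBR (np.float64(-57.6), np.float64(-18.0))
blkBL (np.float64(-77.3), np.float64(-17.2))
noseTL (np.float64(-25.4), np.float64(15.1))
noseTR (np.float64(-18.1), np.float64(14.8))
noseBR (np.float64(-18.1), np.float64(-17.8))
heelT (np.float64(9.8), np.float64(29.2))
heelB (np.float64(12.6), np.float64(-33.9))
stopTL (np.float64(60.6), np.float64(39.1))
stopTR (np.float64(72.8), np.float64(38.6))
stopBL (np.float64(60.4), np.float64(-41.4))
stopBR (np.float64(74.1), np.float64(-41.0))
side: 
bedL [594.7 353.2  10. ] (np.float64(-113.9), np.float64(36.7))
bedR [515.9 135.1  10. ] (np.float64(103.1), np.float64(-44.9))
bedF [514.5 351.6  10. ] (np.float64(-113.4), np.float64(-43.5))
heelL [589.  225.8  26. ] (np.float64(13.3), np.float64(29.4))
heelR [531.3 226.8  26. ] (np.float64(11.6), np.float64(-28.3))
heelLb [591.3 224.3  10. ] (np.float64(14.9), np.float64(31.7))
heelRb [531.8 224.4  10. ] (np.float64(14.0), np.float64(-27.8))
redTL [574.4 340.7  56. ] (np.float64(-101.7), np.float64(16.3))
redTR [544.9 335.5  56. ] (np.float64(-96.9), np.float64(-13.3))
blkR [542.1 300.5  56. ] (np.float64(-61.9), np.float64(-16.6))
noseTL [575.2 262.3  34. ] (np.float64(-23.3), np.float64(16.1))
noseTR [542.5 259.7  34. ] (np.float64(-21.1), np.float64(-16.6))
```

```bash
python3 - <<'E'
from h import *
c=load('top0'); f=c['frame'][150:340,420:570,::-1]; a=cv2.resize(f,None,fx=3,fy=3,interpolation=cv2.INTER_CUBIC)
s=load('side0'); f=s['frame'][0:220,400:550,::-1]; b=cv2.resize(f,None,fx=2.3,fy=2.3,interpolation=cv2.INTER_CUBIC)
H=max(a.shape[0],b.shape[0]); o=np.zeros((H,a.shape[1]+b.shape[1],3),np.uint8); o[:a.shape[0],:a.shape[1]]=a; o[:b.shape[0],a.shape[1]:]=b; cv2.imwrite('pics/lamp.png',o); print(o.shape)
E
```

```text
(570, 795, 3)
```

View pics/lamp.png

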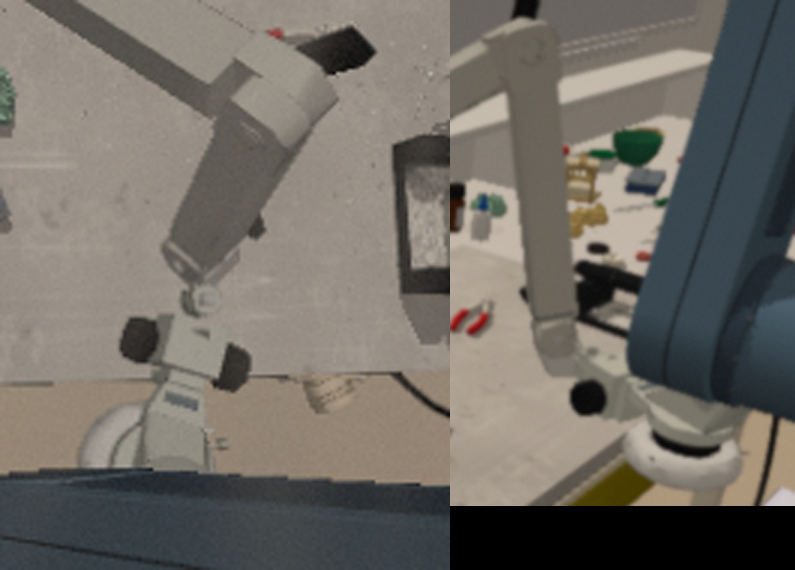

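```bash
cat >> h.py <<'E'
def tri(c,p,s,q):
    o1,d1=ray(c,*p);o2,d2=ray(s,*q);A=np.c_[d1,-d2];t=np.linalg.lstsq(A,o2-o1,rcond=None)[0]
    a=o1+d1*t[0];b=o2+d2*t[1];return ((a+b)/2).round(),np.linalg.norm(a-b).round(1)
E
python3 - <<'E'
from h import *
c=load('top0');s=load('side0')
for p,q in [((488,240),(445.6,156)),((466.7,262.7),(460,172.6)),((471,297),(502,190)),((485,290),(500,170)),((536,166),(428,3))]: print(tri(c,p,s,q))
# rack
f=c['frame'][220:275,310:370,::-1]; 
E
```

```text
(array([ 418., -161.,   48.]), np.float64(19.1))
(array([ 353., -106.,   44.]), np.float64(0.9))
(array([ 255., -119.,   31.]), np.float64(19.2))
(array([ 277., -144.,   68.]), np.float64(11.6))
(array([ 520., -138.,  423.]), np.float64(11.2))
```

```bash
cat >> h.py <<'E'
from scipy.spatial.transform import Rotation as Ro
def pose():
    s=bot.state(); return np.array(s['tcp_pos']),Ro.from_rotvec(s['eef_rot']).as_matrix(),s
def go(target,jaw_deg=None):
    p,R,s=pose(); print('clk',s['clock'],'tcp',p.round(1),'w',round(s['grip_width'],1),'F',np.round(s['wrist_force'],1)); print('shift tool',(R.T@(np.array(target)-p)).round(1))
    print('x',R[:,0].round(3),'y',R[:,1].round(3),'jaw deg',np.degrees(np.arctan2(R[1,1],R[0,1])).round(2),'j',np.round(s['joints'],2))
    if jaw_deg is not None:
        a=np.radians(jaw_deg); y=np.array([np.cos(a),np.sin(a),0]); x=np.array([0,0,-1.]); D=np.c_[x,y,np.cross(x,y)]; print('turn tool deg',np.degrees(Ro.from_matrix(R.T@D).as_rotvec()).round(2))
E
python3 -c "
from h import *
go([80,-320,440])"
```

```text
clk 0.1 tcp [ 134.9 -532.8  303.1] w 85.6 F [-0.4  0.8  0.4]
shift tool [-136.5 -220.     1. ]
x [-0.     0.002 -1.   ] y [ 0.245 -0.969 -0.002] jaw deg -75.8 j [-1.53  0.26  1.54 -0.    1.35 -0.2 ]
```

>>> {"method": "servo_tool", "body": {"moves": [[[-28,-28,0],[0,0,0],85],[[-28,-30,0],[0,0,0],85],[[-28,-30,0],[0,0,0],85],[[-28,-30,0],[0,0,0],85],[[-20,-34,0],[0,0,0],85],[[-10,-36,0],[0,0,0],85],[[0,-34,0],[0,0,0],85]]}}

```text
clock: 0.68
tcp_pos: [79.2, -314.6, 444.7]
eef_rot: [2.099, 0.284, -2.096]
wrist_force: [-0.4, -1.0, 0.6]
grip_width: 85.0
```

>>> {"method": "servo_tool", "body": {"moves": [[[0,0,-39],[-7,0,0],70],[[0,2,-39],[-7,0,0],70],[[0,2,-39],[-7,0,0],70],[[0,2,-39],[-7,0,0],70]]}}

```text
clock: 1.02
tcp_pos: [214.6, -254.6, 447.1]
eef_rot: [1.81, 0.689, -1.809]
wrist_force: [0.2, -1.3, -1.0]
grip_width: 70.2
```

```bash
python3 -c "
from h import *
go([413,228,300],-1)"
```

```text
clk 1.0167 tcp [ 214.6 -254.6  447.1] w 70.2 F [ 0.2 -1.3 -1. ]
shift tool [ 152.3 -232.2 -465.6]
x [-0.004  0.012 -1.   ] y [ 0.656 -0.755 -0.012] jaw deg -49.0 j [-1.21 -0.21  1.68  0.    1.69 -0.36]
turn tool deg [-48.    -0.57   0.52]
```

>>> {"method": "servo_tool", "body": {"moves": [[[0,-1,-40],[-7,0,0],60],[[0,-1,-40],[-7,0,0],60],[[0,0,-40],[-7,0,0],60],[[0,0,-40],[-7,0,0],60],[[0,0,-40],[-7,0,0],60],[[0,0,-40],[-7,0,0],60],[[0,0,-40],[-6,0,0],60]]}}

```text
clock: 1.6
tcp_pos: [343.9, -2.8, 447.4]
eef_rot: [1.211, 1.227, -1.199]
wrist_force: [0.8, 0.2, -0.3]
grip_width: 59.8
```

```bash
python3 -c "
from h import *
go([413,228,300],-1)"
```

```text
clk 1.6 tcp [343.9  -2.8 447.4] w 59.8 F [ 0.8  0.2 -0.3]
shift tool [ 150.3   71.7 -228.1]
x [-0.004  0.014 -1.   ] y [ 1.     0.009 -0.004] jaw deg 0.52 j [-0.35 -0.19  1.66  0.01  1.68 -0.35]
turn tool deg [ 1.52 -0.79  0.24]
```

```bash
python3 - <<'E'
from h import *
c=load('top0');s=load('side0')
f=s['frame'][190:245,325:385,::-1]; a=cv2.resize(f,None,fx=9,fy=9,interpolation=cv2.INTER_NEAREST)
cv2.imwrite('pics/sp_s.png',a)
f=c['frame'][225:265,312:366,::-1]; a=cv2.resize(f,None,fx=12,fy=12,interpolation=cv2.INTER_NEAREST)
cv2.imwrite('pics/sp_t.png',a)
E
```

```text
(no output)
```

View pics/sp_t.png

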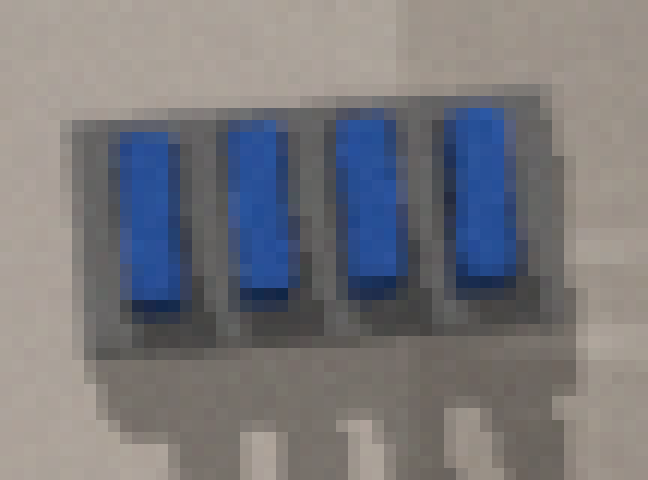

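View pics/sp_s.png

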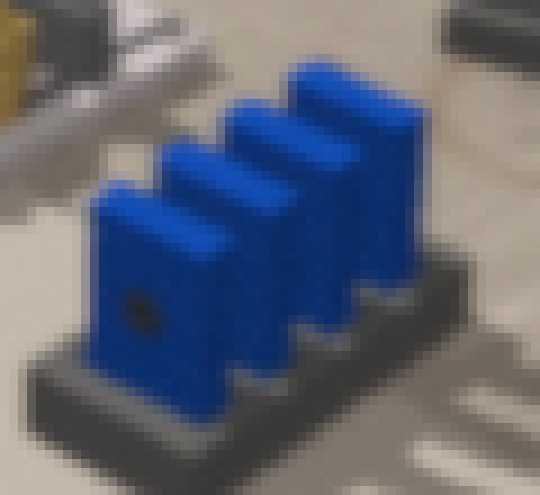

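```bash
python3 - <<'E'
from h import *
c=load('top0');s=load('side0')
T=lambda u,v:onz(c,312+u/12-.5,225+v/12-.5,66).round(1)
S=lambda u,v:onz(s,325+u/9-.5,190+v/9-.5,66).round(1)
print(T(151,215),T(483,192),T(118,131),T(125,300)); print(S(165,217),S(360,94))
go([418,194,250],2)
E
```

```text
[414.5 264.3  66. ] [417.5 192.6  66. ] [432.8 271.   66. ] [396.3 270.4  66. ]
[415.4 263.   66. ] [418.3 191.2  66. ]
clk 1.6 tcp [343.9  -2.8 447.4] w 59.8 F [ 0.8  0.2 -0.3]
shift tool [ 199.9   76.6 -193.3]
x [-0.004  0.014 -1.   ] y [ 1.     0.009 -0.004] jaw deg 0.52 j [-0.35 -0.19  1.66  0.01  1.68 -0.35]
turn tool deg [-1.48 -0.8   0.22]
```

>>> {"method": "servo_tool", "body": {"moves": [[[30,12,-33],[0,0,0],56],[[34,13,-33],[-1.5,-0.8,0.2],56],[[34,13,-33],[0,0,0],56],[[34,13,-33],[0,0,0],56],[[34,13,-33],[0,0,0],56],[[30,12,-28],[0,0,0],56]]}}

```text
clock: 2.1
tcp_pos: [404.4, 174.6, 281.8]
eef_rot: [1.178, 1.218, -1.16]
wrist_force: [0.4, -0.6, 1.2]
grip_width: 56.1
```

```bash
python3 -c "
from h import *
go([418,192,110],2)"
```

```text
clk 2.1 tcp [404.4 174.6 281.8] w 56.1 F [ 0.4 -0.6  1.2]
shift tool [172.   11.5 -17.2]
x [ 0.018 -0.002 -1.   ] y [0.999 0.051 0.017] jaw deg 2.9 j [ 0.16  0.07  1.82 -0.01  1.23  0.11]
turn tool deg [ 0.9   0.18 -1.  ]
```

>>> {"method": "servo_tool", "body": {"moves": [[[25,6,-9],[0.9,0.2,-1.0],56],[[30,5,-8],[0,0,0],56],[[30,1,0],[0,0,0],56],[[10,0,0],[0,0,0],56],[[0,0,0],[0,0,0],56]]}}

```text
clock: 2.52
tcp_pos: [412.5, 199.1, 175.4]
eef_rot: [1.172, 1.238, -1.186]
wrist_force: [0.1, -0.8, -0.5]
grip_width: 55.8
```

```bash
python3 -c "
from h import *
go([418,192,110],2)"
```

```text
clk 2.5167 tcp [412.5 199.1 175.4] w 55.8 F [ 0.1 -0.8 -0.5]
shift tool [65.3  6.   7.3]
x [-0.012 -0.    -1.   ] y [ 0.999  0.043 -0.012] jaw deg 2.46 j [0.2  0.24 1.92 0.   1.   0.16]
turn tool deg [ 0.46 -0.02  0.68]
```

>>> {"method": "servo_tool", "body": {"moves": [[[10,6,7],[0.5,0,0.7],56],[[18,0,0],[0,0,0],56],[[10,0,0],[0,0,0],56],[[0,0,0],[0,0,0],56]]}}

```text
clock: 2.85
tcp_pos: [419.0, 192.2, 136.9]
eef_rot: [1.184, 1.225, -1.183]
wrist_force: [-0.1, -0.1, 0.0]
grip_width: 56.0
```

```bash
python3 -c "
from h import *
go([418,192,110],2);snap('side','s1')"
```

```text
clk 2.85 tcp [419.  192.2 136.9] w 56.0 F [-0.1 -0.1  0. ]
shift tool [26.9 -1.   0.2]
x [ 0.  0. -1.] y [0.999 0.034 0.   ] jaw deg 1.97 j [0.19 0.29 1.96 0.   0.89 0.15]
turn tool deg [-0.03 -0.02 -0.02]
```

>>> {"method": "servo_tool", "body": {"moves": [[[14,-1,0],[0,0,0],56],[[13,0,0],[0,0,0],56],[[0,0,0],[0,0,0],56],[[0,0,0],[0,0,0],56]]}}

```text
clock: 3.23
tcp_pos: [421.4, 192.6, 115.1]
eef_rot: [1.19, 1.22, -1.177]
wrist_force: [-0.2, 0.4, 0.7]
grip_width: 55.9
```

```bash
python3 -c "
from h import *
go([418,192,110],2)
c=snap('side','s2'); f=c['frame'][130:270,270:440,::-1]; cv2.imwrite('pics/s2c.png',cv2.resize(f,None,fx=4.2,fy=4.2,interpolation=cv2.INTER_CUBIC))"
```

```text
clk 3.2333 tcp [421.4 192.6 115.1] w 55.9 F [-0.2  0.4  0.7]
shift tool [ 5.  -3.5  0.4]
x [ 0.009  0.002 -1.   ] y [0.999 0.034 0.009] jaw deg 1.94 j [0.19 0.33 1.98 0.   0.82 0.15]
turn tool deg [-0.06 -0.09 -0.49]
```

View pics/s2c.png

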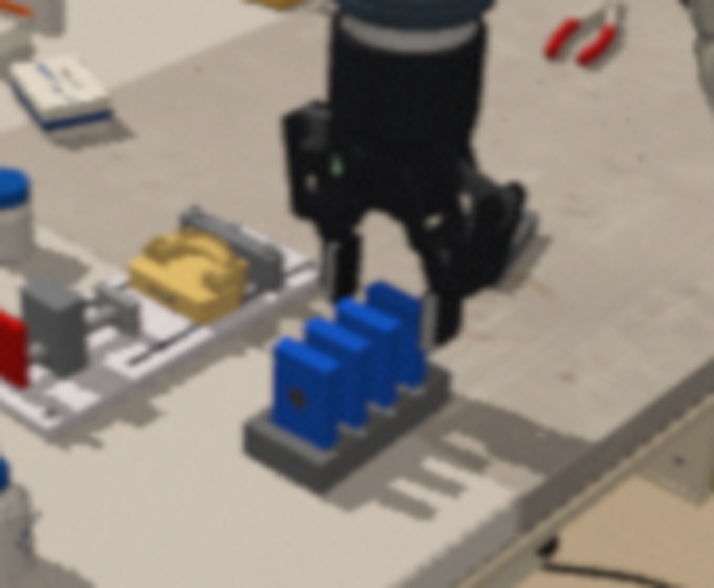

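>>> {"method": "servo_tool", "body": {"moves": [[[5,-3.5,0],[0,0,-0.5],56],[[0,0,0],[0,0,0],50],[[0,0,0],[0,0,0],30],[[0,0,0],[0,0,0],30],[[0,0,0],[0,0,0],30],[[0,0,0],[0,0,0],30]], "grip_force": 40}}

```text
clock: 3.78
tcp_pos: [418.8, 192.8, 113.2]
eef_rot: [1.188, 1.224, -1.18]
wrist_force: [-0.6, -1.1, -0.2]
grip_width: 35.3
```

>>> {"method": "servo_tool", "body": {"moves": [[[-15,0,0],[0,0,0],30],[[-20,0,0],[0,0,0],30],[[-20,0,0],[0,0,0],30],[[-20,0,0],[0,0,0],30],[[-10,0,0],[0,0,0],30],[[0,0,0],[0,0,0],30]]}}

```text
clock: 4.28
tcp_pos: [418.0, 192.4, 200.7]
eef_rot: [1.186, 1.226, -1.183]
wrist_force: [1.4, -0.1, -0.6]
grip_width: 35.1
```

```bash
python3 -c "
from h import *
go([418,192,200],2)
c=snap('side','s3'); f=c['frame'][70:270,240:440,::-1]; cv2.imwrite('pics/s3c.png',cv2.resize(f,None,fx=3,fy=3,interpolation=cv2.INTER_CUBIC))"
```

```text
clk 4.2833 tcp [418.  192.4 200.7] w 35.1 F [ 1.4 -0.1 -0.6]
shift tool [ 0.7 -0.1  0.4]
x [ 0.001  0.002 -1.   ] y [0.999 0.034 0.001] jaw deg 1.95 j [0.19 0.2  1.89 0.   1.05 0.15]
turn tool deg [-0.05 -0.1  -0.04]
```

View pics/s3c.png

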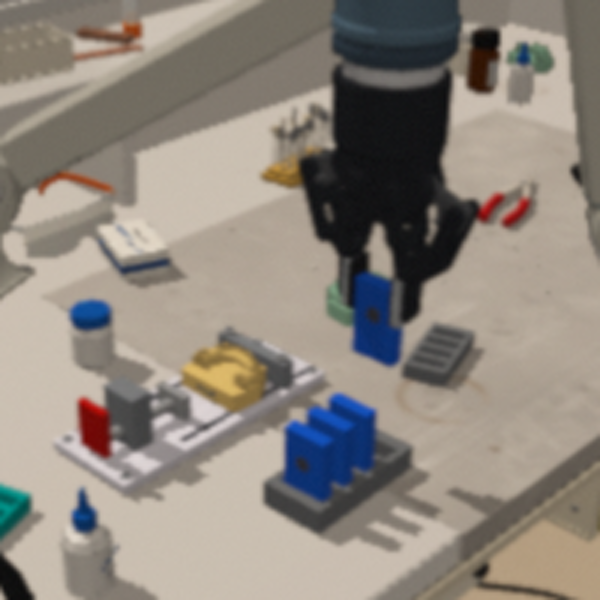

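```bash
python3 -c "
from h import *
go([559,242.5,180],0.7)"
```

```text
clk 4.3333 tcp [417.8 192.4 199.9] w 35.0 F [-0.7 -0.3  0.2]
shift tool [ 20.  142.8 -45.3]
x [ 0.     0.002 -1.   ] y [0.999 0.034 0.   ] jaw deg 1.95 j [0.19 0.2  1.89 0.   1.05 0.15]
turn tool deg [ 1.25 -0.1  -0.  ]
```

>>> {"method": "servo_tool", "body": {"moves": [[[0,20,-7],[0,0,0],30],[[0,30,-9],[1.2,0,0],30],[[0,30,-10],[0,0,0],30],[[0,30,-9],[0,0,0],30],[[0,22,-7],[0,0,0],30],[[0,8,-2],[0,0,0],30],[[0,0,0],[0,0,0],30]]}}

```text
clock: 4.92
tcp_pos: [557.8, 240.2, 190.6]
eef_rot: [1.195, 1.222, -1.209]
wrist_force: [0.3, 0.1, -0.6]
grip_width: 34.9
```

```bash
python3 -c "
from h import *
go([559,242.5,130],0.7)"
```

```text
clk 4.9167 tcp [557.8 240.2 190.6] w 34.9 F [ 0.3  0.1 -0.6]
shift tool [60.6  1.8 -2.3]
x [-0.011 -0.001 -1.   ] y [ 1.     0.012 -0.011] jaw deg 0.68 j [0.22 0.46 1.53 0.   1.16 0.21]
turn tool deg [-0.02  0.04  0.61]
```

>>> {"method": "servo_tool", "body": {"moves": [[[15,2,-2],[0,0,0.6],30],[[15,0,0],[0,0,0],30],[[8,0,0],[0,0,0],30],[[0,0,0],[0,0,0],30]]}}

```text
clock: 5.25
tcp_pos: [555.5, 241.0, 147.9]
eef_rot: [1.195, 1.218, -1.207]
wrist_force: [0.3, -0.5, 0.6]
grip_width: 35.3
```

```bash
python3 -c "
from h import *
go([559,242.5,130],0.7)
c=snap('side','s4'); f=c['frame'][130:240,240:380,::-1]; cv2.imwrite('pics/s4c.png',cv2.resize(f,None,fx=5,fy=5,interpolation=cv2.INTER_CUBIC))"
```

```text
clk 5.25 tcp [555.5 241.  147.9] w 35.3 F [ 0.3 -0.5  0.6]
shift tool [17.8  3.7 -1.5]
x [-0.007 -0.003 -1.   ] y [ 1.     0.012 -0.007] jaw deg 0.69 j [ 0.23  0.5   1.58 -0.    1.07  0.21]
turn tool deg [-0.01  0.15  0.4 ]
```

View pics/s4c.png

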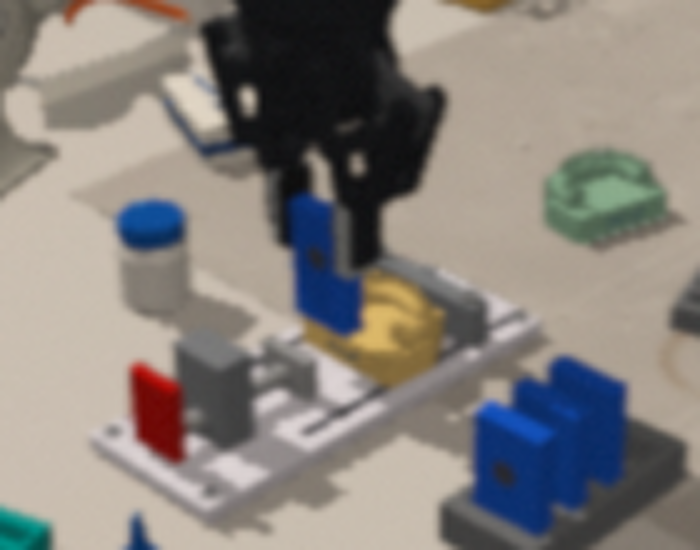

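```bash
cat >> h.py <<'E'
O=np.array([559.4,238.8,10.]);E_=np.array([.0128,-.9999,0]);N_=np.array([.9999,.0128,0])
def F(p): return ((p-O)@E_).round(1),((p-O)@N_).round(1)
E
python3 - <<'E'
from h import *
c=load('s4'); f=c['frame'][165:225,280:340,::-1]; cv2.imwrite('pics/s4d.png',cv2.resize(f,None,fx=10,fy=10,interpolation=cv2.INTER_NEAREST))
E
```

View pics/s4d.png

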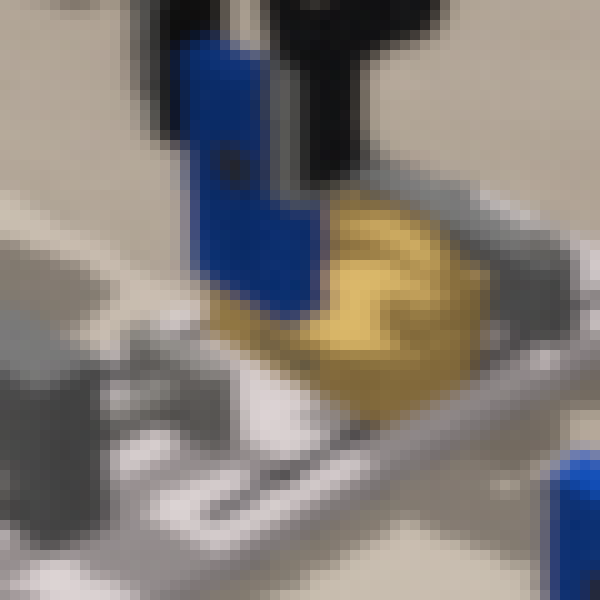

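```bash
python3 - <<'E'
from h import *
c=load('s4'); P=lambda u,v,z:F(onz(c,280+u/10-.5,165+v/10-.5,z))
print('spacer',P(195,278,41),P(302,325,41),P(325,305,41))
print('nose back TL',P(128,335,34),'back TR',P(203,375,34),'front TR',P(233,362,34))
print('heel',P(210,305,26),P(370,385,26),P(372,422,10))
E
```

```text
spacer (np.float64(-5.8), np.float64(12.9)) (np.float64(-2.4), np.float64(-19.9)) (np.float64(7.4), np.float64(-17.4))
nose back TL (np.float64(-26.4), np.float64(13.8)) back TR (np.float64(-25.7), np.float64(-11.2)) front TR (np.float64(-17.1), np.float64(-12.0))
heel (np.float64(4.6), np.float64(19.5)) (np.float64(7.0), np.float64(-32.6)) (np.float64(13.3), np.float64(-26.7))
```

>>> {"method": "servo_tool", "body": {"moves": [[[0,3.5,-1.5],[0,0,0.4],30],[[0,0,0],[0,0,0],30],[[10,0,0],[0,0,0],30],[[10,0,0],[0,0,0],30],[[4,0,0],[0,0,0],30],[[0,0,0],[0,0,0],30]]}}

```text
clock: 5.8
tcp_pos: [559.5, 242.6, 125.6]
eef_rot: [1.202, 1.21, -1.197]
wrist_force: [-0.1, -0.2, -1.1]
grip_width: 35.4
```

```bash
python3 -c "
from h import *
go([559,242.5,118.5],0.7)"
```

```text
clk 5.8 tcp [559.5 242.6 125.6] w 35.4 F [-0.1 -0.2 -1.1]
shift tool [ 7.1 -0.5  0.1]
x [ 0.005 -0.002 -1.   ] y [1.    0.012 0.005] jaw deg 0.7 j [ 0.23  0.53  1.6  -0.    1.01  0.22]
turn tool deg [-0.    0.09 -0.3 ]
```

>>> {"method": "servo_tool", "body": {"moves": [[[4,-0.5,0],[0,0,-0.3],30],[[2,0,0],[0,0,0],30],[[0,0,0],[0,0,0],30]]}}

```text
clock: 6.05
tcp_pos: [558.7, 242.6, 118.4]
eef_rot: [1.198, 1.215, -1.202]
wrist_force: [0.5, -0.2, -0.1]
grip_width: 35.1
```

>>> {"method": "servo_tool", "body": {"moves": [[[0,0,2],[0,0,0],30],[[0,0,1.5],[0,0,0],30],[[0,0,0],[0,0,0],30]]}}

```text
clock: 6.3
tcp_pos: [559.0, 238.8, 118.4]
eef_rot: [1.198, 1.215, -1.202]
wrist_force: [0.0, -1.1, -0.7]
grip_width: 35.0
```

>>> {"method": "servo_tool", "body": {"moves": [[[0,0,1.5],[0,0,0],30],[[0,0,1],[0,0,0],30],[[0,0,0],[0,0,0],30]]}}

```text
clock: 6.55
tcp_pos: [559.3, 235.9, 119.0]
eef_rot: [1.199, 1.214, -1.201]
wrist_force: [-0.0, -0.4, -1.0]
grip_width: 35.4
```

>>> {"method": "servo_tool", "body": {"moves": [[[0,0,1],[0,0,0],30],[[0,0,0],[0,0,0],30]]}}

```text
clock: 6.72
tcp_pos: [559.5, 234.8, 119.2]
eef_rot: [1.199, 1.214, -1.201]
wrist_force: [0.2, 0.1, -1.2]
grip_width: 35.1
```

>>> {"method": "servo_tool", "body": {"moves": [[[0,0,1],[0,0,0],30],[[0,0,0],[0,0,0],30]]}}

```text
clock: 6.88
tcp_pos: [559.5, 233.9, 119.4]
eef_rot: [1.2, 1.214, -1.201]
wrist_force: [0.0, 0.8, -1.1]
grip_width: 35.0
```

```bash
python3 -c "
from h import *
go([559,233,118.5],0.7)
c=snap('side','s5'); f=c['frame'][165:225,270:350,::-1]; cv2.imwrite('pics/s5d.png',cv2.resize(f,None,fx=9,fy=9,interpolation=cv2.INTER_NEAREST))"
```

```text
clk 6.8833 tcp [559.5 233.9 119.4] w 35.0 F [ 0.   0.8 -1.1]
shift tool [ 0.9 -0.5  0.9]
x [ 0.    -0.001 -1.   ] y [1.    0.012 0.   ] jaw deg 0.68 j [ 0.21  0.53  1.61 -0.    1.    0.2 ]
turn tool deg [-0.02  0.05 -0.01]
```

View pics/s5d.png

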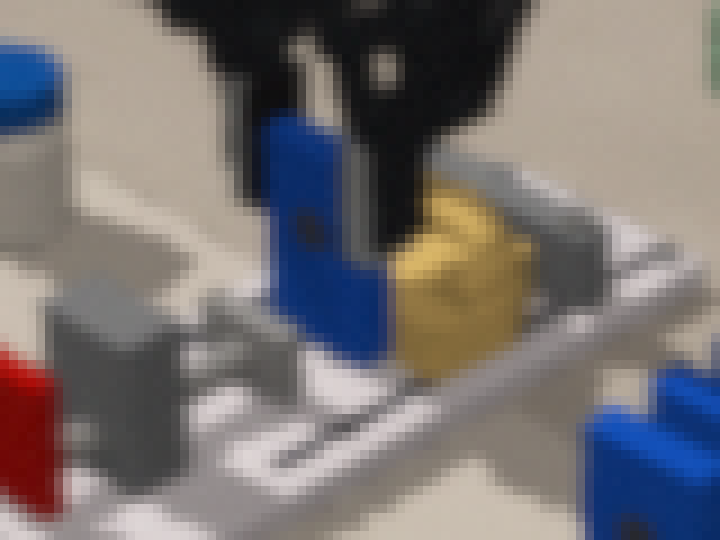

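>>> {"method": "servo_tool", "body": {"moves": [[[0,0,1],[0,0,0],30],[[0,0,0],[0,0,0],30]]}}

```text
clock: 7.1
tcp_pos: [559.4, 233.7, 119.4]
eef_rot: [1.201, 1.215, -1.2]
wrist_force: [-1.1, 0.9, -0.8]
grip_width: 35.1
```

>>> {"method": "servo_tool", "body": {"moves": [[[0,0,1],[0,0,0],30],[[0,0,0],[0,0,0],30]]}}

```text
clock: 7.27
tcp_pos: [559.4, 233.4, 119.5]
eef_rot: [1.202, 1.216, -1.199]
wrist_force: [-0.6, 1.3, -0.8]
grip_width: 35.6
```

>>> {"method": "servo_tool", "body": {"moves": [[[0,0,2.5],[0,0,0],30],[[0,0,1],[0,0,0],30]]}}

```text
clock: 7.43
tcp_pos: [559.2, 231.6, 119.6]
eef_rot: [1.205, 1.218, -1.198]
wrist_force: [0.1, 4.6, -0.7]
grip_width: 35.1
```

```bash
python3 -c "
from h import *
go([559,233,118.5],0.7);print(bot.state()['moment'])
c=snap('side','s6'); f=c['frame'][165:225,270:350,::-1]; cv2.imwrite('pics/s6d.png',cv2.resize(f,None,fx=9,fy=9,interpolation=cv2.INTER_NEAREST))"
```

```text
clk 7.4333 tcp [559.2 231.6 119.6] w 35.1 F [ 0.1  4.6 -0.7]
shift tool [ 1.1 -0.2 -1.4]
x [ 0.001  0.005 -1.   ] y [1.    0.012 0.001] jaw deg 0.67 j [0.21 0.53 1.62 0.01 0.99 0.19]
turn tool deg [-0.03 -0.28 -0.05]
[1.08372523 0.09306474 0.04546112]
```

View pics/s6d.png

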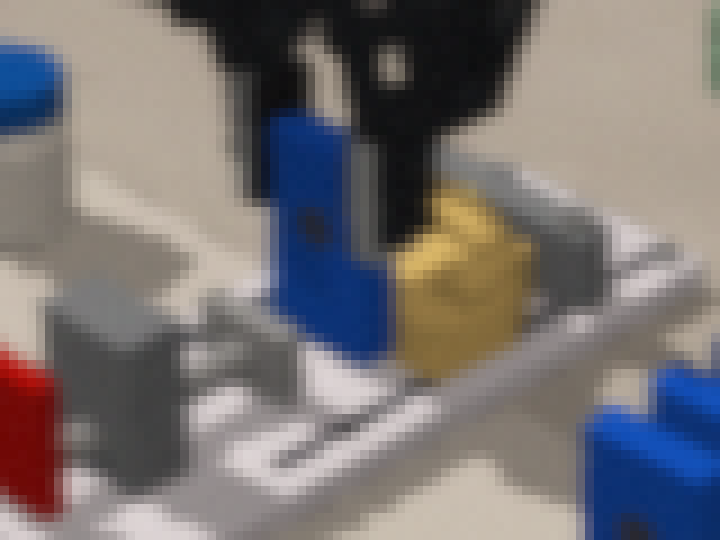

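>>> {"method": "servo_tool", "body": {"moves": [[[0,0,-1.8],[0,0,0],30],[[1.5,0,0],[0,-0.3,0],30],[[1.5,0,0],[0,0,0],30],[[0,0,0],[0,0,0],30]]}}

```text
clock: 7.82
tcp_pos: [559.5, 232.9, 116.8]
eef_rot: [1.2, 1.212, -1.2]
wrist_force: [-0.4, 2.4, -0.2]
grip_width: 35.4
```

```bash
python3 -c "
from h import *
go([559,233.5,117],0.7)"
```

```text
clk 7.8167 tcp [559.5 232.9 116.8] w 35.4 F [-0.4  2.4 -0.2]
shift tool [-0.2 -0.5 -0.6]
x [ 0.002 -0.002 -1.   ] y [1.    0.012 0.002] jaw deg 0.69 j [ 0.21  0.53  1.62 -0.    0.99  0.2 ]
turn tool deg [-0.01  0.11 -0.11]
```

>>> {"method": "servo_tool", "body": {"moves": [[[1,0,-0.7],[0,0,0],30],[[0,0,0],[0,0,0],30]]}}

```text
clock: 7.98
tcp_pos: [559.6, 233.1, 117.0]
eef_rot: [1.199, 1.211, -1.2]
wrist_force: [0.8, 1.2, -0.5]
grip_width: 35.1
```

>>> {"method": "servo_tool", "body": {"moves": [[[1,0,0],[0,0,0],30],[[0,0,0],[0,0,0],30]]}}

```text
clock: 8.15
tcp_pos: [559.7, 233.1, 116.9]
eef_rot: [1.199, 1.211, -1.199]
wrist_force: [-0.3, 1.0, -1.2]
grip_width: 35.6
```

>>> {"method": "servo_tool", "body": {"moves": [[[0,0,0],[0,0,0],38],[[0,0,0],[0,0,0],44],[[0,0,0],[0,0,0],50],[[0,0,0],[0,0,0],52]]}}

```text
clock: 8.48
tcp_pos: [559.8, 231.9, 116.0]
eef_rot: [1.198, 1.21, -1.201]
wrist_force: [0.6, -0.1, 0.1]
grip_width: 51.7
```

>>> {"method": "servo_tool", "body": {"moves": [[[-15,0,0],[0,0,0],52],[[-25,0,0],[0,0,0],52],[[-30,0,0],[0,0,0],52],[[-30,0,0],[0,0,0],52],[[0,0,0],[0,0,0],52]]}}

```text
clock: 8.9
tcp_pos: [558.1, 231.1, 215.5]
eef_rot: [1.191, 1.214, -1.209]
wrist_force: [0.7, 0.2, -0.7]
grip_width: 51.8
```

```bash
python3 -c "
from h import *
go([415,268,200],2)
c=snap('side','s7'); f=c['frame'][150:240,250:380,::-1]; cv2.imwrite('pics/s7d.png',cv2.resize(f,None,fx=6,fy=6,interpolation=cv2.INTER_NEAREST))"
```

```text
clk 8.9 tcp [558.1 231.1 215.5] w 51.8 F [ 0.7  0.2 -0.7]
shift tool [  16.2 -142.6  -38.7]
x [-0.007 -0.008 -1.   ] y [ 1.     0.012 -0.007] jaw deg 0.68 j [ 0.21  0.43  1.52 -0.01  1.21  0.2 ]
turn tool deg [-1.32  0.44  0.41]
```

View pics/s7d.png

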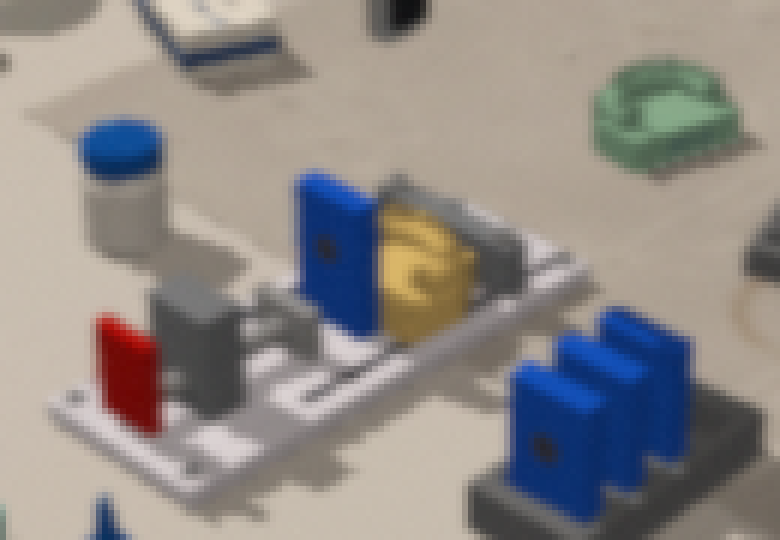

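>>> {"method": "servo_tool", "body": {"moves": [[[2,-20,-5],[0,0,0],56],[[3,-30,-8],[-1.3,0.4,0.4],56],[[3,-30,-9],[0,0,0],56],[[3,-30,-8],[0,0,0],56],[[3,-22,-6],[0,0,0],56],[[2,-8,-2],[0,0,0],56],[[0,0,0],[0,0,0],56]]}}

```text
clock: 9.53
tcp_pos: [409.4, 263.2, 190.3]
eef_rot: [1.178, 1.227, -1.194]
wrist_force: [-0.0, 0.2, -0.1]
grip_width: 55.6
```

```bash
python3 -c "
from h import *
go([415,267.5,113],2)"
```

```text
clk 9.5333 tcp [409.4 263.2 190.3] w 55.6 F [-0.   0.2 -0.1]
shift tool [77.2  6.4 -4.5]
x [-0.008 -0.005 -1.   ] y [ 0.999  0.032 -0.008] jaw deg 1.84 j [ 0.34  0.26  1.83 -0.    1.05  0.31]
turn tool deg [-0.16  0.26  0.49]
```

>>> {"method": "servo_tool", "body": {"moves": [[[15,6,-4.5],[0,0.3,0.5],56],[[15,0,0],[0,0,0],56],[[10,0,0],[0,0,0],56],[[0,0,0],[0,0,0],56]]}}

```text
clock: 9.87
tcp_pos: [419.3, 267.8, 148.5]
eef_rot: [1.188, 1.222, -1.181]
wrist_force: [0.1, -0.6, -0.8]
grip_width: 56.3
```

```bash
python3 -c "
from h import *
go([415,267.5,113],2)"
```

```text
clk 9.8667 tcp [419.3 267.8 148.5] w 56.3 F [ 0.1 -0.6 -0.8]
shift tool [35.5 -4.5  0.2]
x [ 0.005  0.001 -1.   ] y [0.999 0.033 0.005] jaw deg 1.9 j [ 0.34  0.33  1.86 -0.    0.94  0.31]
turn tool deg [-0.1  -0.05 -0.28]
```

>>> {"method": "servo_tool", "body": {"moves": [[[12,-4,0],[0,0,-0.2],56],[[13,0,0],[0,0,0],56],[[6,0,0],[0,0,0],56],[[0,0,0],[0,0,0],56]]}}

```text
clock: 10.2
tcp_pos: [420.8, 267.1, 116.6]
eef_rot: [1.189, 1.221, -1.183]
wrist_force: [-0.5, -1.1, 0.9]
grip_width: 56.1
```

```bash
python3 -c "
from h import *
go([415,267.5,113],2)
c=snap('side','s8'); f=c['frame'][170:260,300:420,::-1]; cv2.imwrite('pics/s8d.png',cv2.resize(f,None,fx=6,fy=6,interpolation=cv2.INTER_NEAREST))"
```

```text
clk 10.2 tcp [420.8 267.1 116.6] w 56.1 F [-0.5 -1.1  0.9]
shift tool [ 3.6 -5.8 -0.6]
x [ 0.004  0.001 -1.   ] y [1.    0.031 0.004] jaw deg 1.79 j [ 0.34  0.38  1.89 -0.    0.87  0.31]
turn tool deg [-0.21 -0.05 -0.25]
```

View pics/s8d.png

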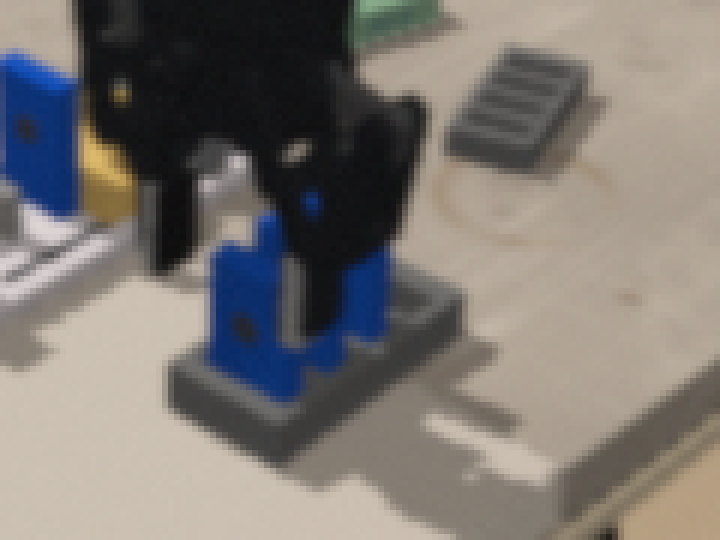

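>>> {"method": "servo_tool", "body": {"moves": [[[3,-5.5,-0.5],[0,0,-0.2],56],[[0,0,0],[0,0,0],50],[[0,0,0],[0,0,0],30],[[0,0,0],[0,0,0],30],[[0,0,0],[0,0,0],30],[[0,0,0],[0,0,0],30]], "grip_force": 40}}

```text
clock: 10.75
tcp_pos: [416.0, 267.7, 116.2]
eef_rot: [1.189, 1.223, -1.183]
wrist_force: [-0.6, -0.6, -1.2]
grip_width: 35.2
```

>>> {"method": "servo_tool", "body": {"moves": [[[-15,0,0],[0,0,0],30],[[-20,0,0],[0,0,0],30],[[-20,0,0],[0,0,0],30],[[-20,0,0],[0,0,0],30],[[-10,0,0],[0,0,0],30],[[0,0,0],[0,0,0],30]]}}

```text
clock: 11.25
tcp_pos: [416.7, 267.6, 205.1]
eef_rot: [1.19, 1.221, -1.181]
wrist_force: [-0.8, 0.1, 0.6]
grip_width: 35.1
```

```bash
python3 -c "
from h import *
go([559,255,180],0.7)
c=snap('side','s9'); f=c['frame'][130:260,250:400,::-1]; cv2.imwrite('pics/s9d.png',cv2.resize(f,None,fx=4.5,fy=4.5,interpolation=cv2.INTER_CUBIC))"
```

```text
clk 11.25 tcp [416.7 267.6 205.1] w 35.1 F [-0.8  0.1  0.6]
shift tool [ 25.8 141.7  17.1]
x [ 0.006  0.002 -1.   ] y [0.999 0.031 0.006] jaw deg 1.8 j [0.35 0.25 1.81 0.   1.08 0.31]
turn tool deg [ 1.1  -0.11 -0.32]
```

View pics/s9d.png

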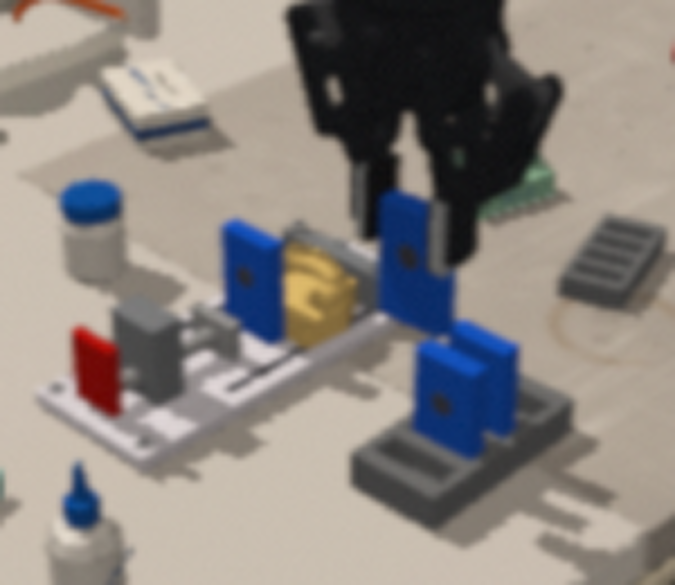

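```bash
python3 - <<'E'
from h import *
c=load('s7'); P=lambda u,v,z:F(onz(c,250+u/6-.5,150+v/6-.5,z))
print('sp1 bottom',P(304,303,10),P(360,333,10),'top back',P(297,185,70),P(360,210,70),'front R top',P(379,198,70))
print('nose',P(253,293,34),P(302,317,34),P(320,307,34))
t=snap('top','t9'); f=t['frame'][172:214,288:380,::-1]; cv2.imwrite('pics/t9.png',cv2.resize(f,None,fx=8.5,fy=8.5,interpolation=cv2.INTER_NEAREST))
E
```

```text
sp1 bottom (np.float64(5.7), np.float64(22.5)) (np.float64(6.3), np.float64(-9.4)) top back (np.float64(-1.2), np.float64(16.6)) (np.float64(2.8), np.float64(-14.4)) front R top (np.float64(14.2), np.float64(-13.1))
nose (np.float64(-28.4), np.float64(13.8)) (np.float64(-26.6), np.float64(-12.3)) (np.float64(-16.9), np.float64(-12.0))
```

View pics/t9.png

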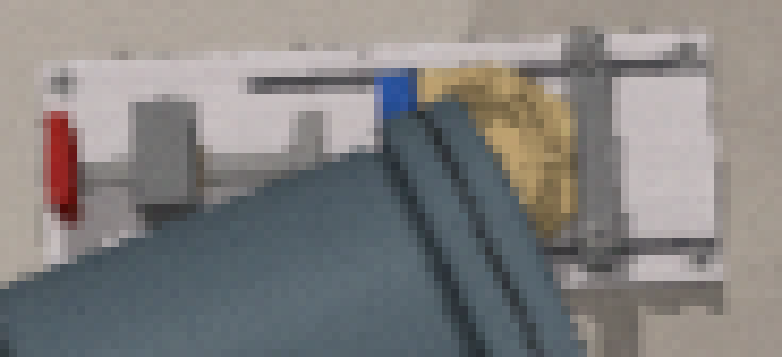

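```bash
python3 - <<'E'
from h import *
c=load('t9'); T=lambda u,v,z: F(onz(c,288+u/8.5-.5,172+v/8.5-.5,z))
print(T(375,69,70),T(416,69,70),T(378,115,70),T(325,112,34))
E
```

```text
(np.float64(-1.1), np.float64(20.1)) (np.float64(11.6), np.float64(19.6)) (np.float64(-0.8), np.float64(5.5)) (np.float64(-17.4), np.float64(14.8))
```

>>> {"method": "servo_tool", "body": {"moves": [[[-2,20,2],[0,0,0],30],[[0,30,4],[1.1,0,-0.3],30],[[0,30,4],[0,0,0],30],[[0,30,4],[0,0,0],30],[[0,22,3],[0,0,0],30],[[0,7,1],[0,0,0],30],[[0,0,0],[0,0,0],30]]}}

```text
clock: 11.93
tcp_pos: [555.7, 250.3, 194.5]
eef_rot: [1.19, 1.225, -1.212]
wrist_force: [-0.3, 0.2, -0.5]
grip_width: 35.4
```

```bash
python3 -c "
from h import *
go([559.6,251.3,165],0.7)"
```

```text
clk 11.9333 tcp [555.7 250.3 194.5] w 35.4 F [-0.3  0.2 -0.5]
shift tool [29.5  4.4 -1. ]
x [-0.016 -0.003 -1.   ] y [ 1.     0.013 -0.016] jaw deg 0.76 j [0.24 0.46 1.52 0.   1.18 0.23]
turn tool deg [0.06 0.15 0.91]
```

>>> {"method": "servo_tool", "body": {"moves": [[[6,4,-1],[0,0.1,0.8],30],[[4,0,0],[0,0,0],30],[[0,0,0],[0,0,0],30]]}}

```text
clock: 12.18
tcp_pos: [556.3, 251.0, 180.6]
eef_rot: [1.194, 1.22, -1.207]
wrist_force: [-0.7, 0.8, -1.1]
grip_width: 35.0
```

```bash
python3 -c "
from h import *
go([559.6,251.3,165],0.7)
c=snap('side','s10'); f=c['frame'][140:220,265:335,::-1]; cv2.imwrite('pics/s10d.png',cv2.resize(f,None,fx=9,fy=7.5,interpolation=cv2.INTER_NEAREST)[:600]); print(onz(c,0,0,0))"
```

```text
clk 12.1833 tcp [556.3 251.  180.6] w 35.0 F [-0.7  0.8 -1.1]
shift tool [15.6  3.4 -0.3]
x [-0.009 -0.002 -1.   ] y [ 1.     0.013 -0.009] jaw deg 0.74 j [ 0.24  0.47  1.54 -0.    1.14  0.23]
turn tool deg [0.04 0.12 0.52]
[6729.13882822 -199.46178946    0.        ]
```

View pics/s10d.png

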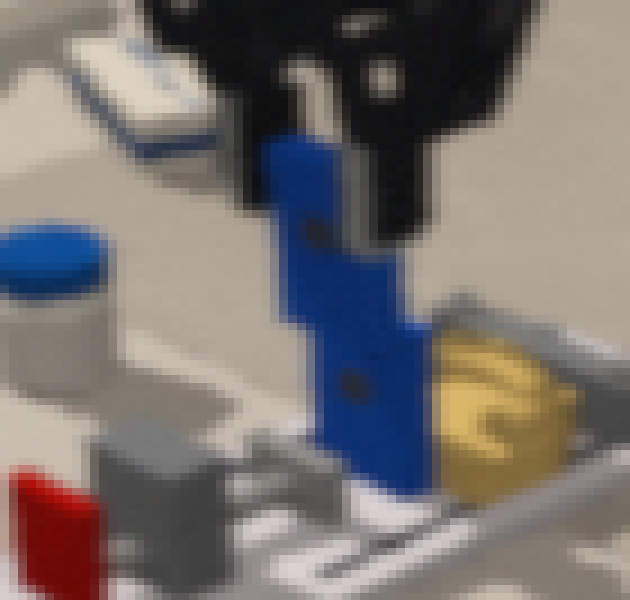

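```bash
python3 - <<'E'
from h import *
c=load('s10')
h=cv2.cvtColor(c['frame'],cv2.COLOR_RGB2HSV); m=cv2.inRange(h,(100,120,40),(130,255,255))
for v in range(170,206): 
    r=np.where(m[v,285:318])[0]
    print(v,r.min()+285 if len(r) else None,r.max()+285 if len(r) else None, end=' | ')
f=c['frame'][165:200,290:320,::-1]; cv2.imwrite('pics/s10e.png',cv2.resize(f,None,fx=17,fy=17,interpolation=cv2.INTER_CUBIC))
E
```

```text
170 296 298 | 171 296 298 | 172 296 299 | 173 296 302 | 174 297 308 | 175 296 308 | 176 296 308 | 177 297 308 | 178 297 308 | 179 297 308 | 180 297 308 | 181 297 308 | 182 298 309 | 183 299 311 | 184 300 312 | 185 300 311 | 186 300 311 | 187 300 311 | 188 300 311 | 189 300 311 | 190 300 311 | 191 300 311 | 192 300 311 | 193 300 311 | 194 300 311 | 195 301 311 | 196 301 311 | 197 300 311 | 198 300 312 | 199 301 312 | 200 303 312 | 201 304 312 | 202 304 312 | 203 305 312 | 204 307 312 | 205 309 311 |
```

View pics/s10e.png

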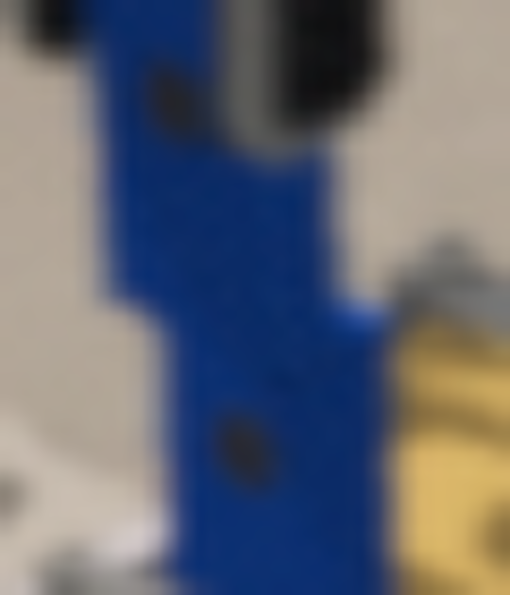

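```bash
python3 - <<'E'
from h import *
c=load('s10'); P=lambda u,v,z:F(onz(c,290+u/17-.5,165+v/17-.5,z))
for h in (30,33): print('sp1 hole',P(248,452,10+h),'sp2 hole',P(176,103,70.4+h))
print('edges sp2 botL',P(108,290,70.4),'sp1 topR front',P(388,320,70),'sp2 R front edge bottom',P(338,300,72))
E
```

```text
sp1 hole (np.float64(7.5), np.float64(9.6)) sp2 hole (np.float64(-4.9), np.float64(8.4))
sp1 hole (np.float64(4.2), np.float64(6.0)) sp2 hole (np.float64(-8.6), np.float64(4.3))
edges sp2 botL (np.float64(-10.6), np.float64(17.1)) sp1 topR front (np.float64(11.0), np.float64(-15.2)) sp2 R front edge bottom (np.float64(7.6), np.float64(-9.1))
```

>>> {"method": "servo_tool", "body": {"moves": [[[0,3.4,-0.7],[0,0.1,0.5],30],[[4,0,0],[0,0,0],30],[[4,0,0],[0,0,0],30],[[0,0,0],[0,0,0],30]]}}

```text
clock: 12.57
tcp_pos: [557.6, 252.8, 173.0]
eef_rot: [1.198, 1.216, -1.198]
wrist_force: [-0.2, -0.2, -1.3]
grip_width: 35.1
```

```bash
python3 -c "
from h import *
go([559.6,251.7,165],0.7)
c=snap('side','s11'); f=c['frame'][160:205,280:325,::-1]; cv2.imwrite('pics/s11d.png',cv2.resize(f,None,fx=13,fy=13,interpolation=cv2.INTER_CUBIC))"
```

```text
clk 12.5667 tcp [557.6 252.8 173. ] w 35.1 F [-0.2 -0.2 -1.3]
shift tool [8.  2.  1.1]
x [-0. -0. -1.] y [ 1.     0.015 -0.   ] jaw deg 0.86 j [ 0.24  0.48  1.55 -0.    1.12  0.23]
turn tool deg [0.16 0.01 0.02]
```

View pics/s11d.png

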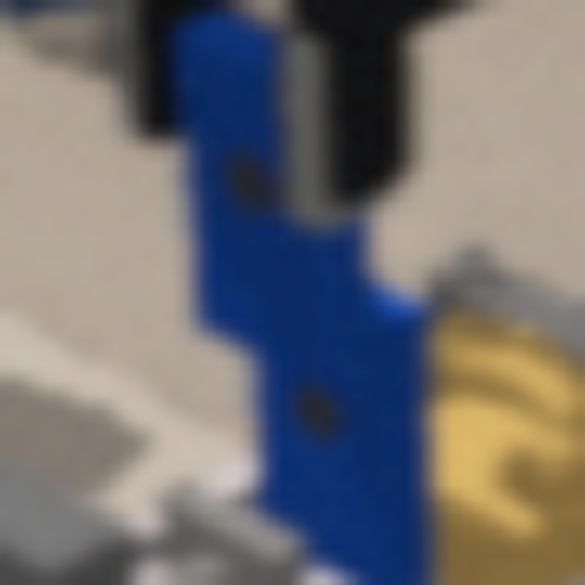

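>>> {"method": "servo_tool", "body": {"moves": [[[3,2,1.2],[0.1,0,0],30],[[8,0,0],[0,0,0],30],[[8,0,0],[0,0,0],30],[[0,0,0],[0,0,0],30]]}}

```text
clock: 12.95
tcp_pos: [560.2, 251.7, 153.4]
eef_rot: [1.201, 1.214, -1.198]
wrist_force: [-0.5, -0.3, -1.1]
grip_width: 35.4
```

```bash
python3 -c "
from h import *
go([559.6,251.7,150],0.7)
c=snap('side','s12'); f=c['frame'][165:215,275:325,::-1]; cv2.imwrite('pics/s12d.png',cv2.resize(f,None,fx=12,fy=12,interpolation=cv2.INTER_CUBIC))"
```

```text
clk 12.95 tcp [560.2 251.7 153.4] w 35.4 F [-0.5 -0.3 -1.1]
shift tool [ 3.4 -0.6  0. ]
x [ 0.002  0.    -1.   ] y [1.    0.013 0.002] jaw deg 0.76 j [ 0.24  0.5   1.56 -0.    1.07  0.23]
turn tool deg [ 0.06 -0.02 -0.1 ]
```

View pics/s12d.png

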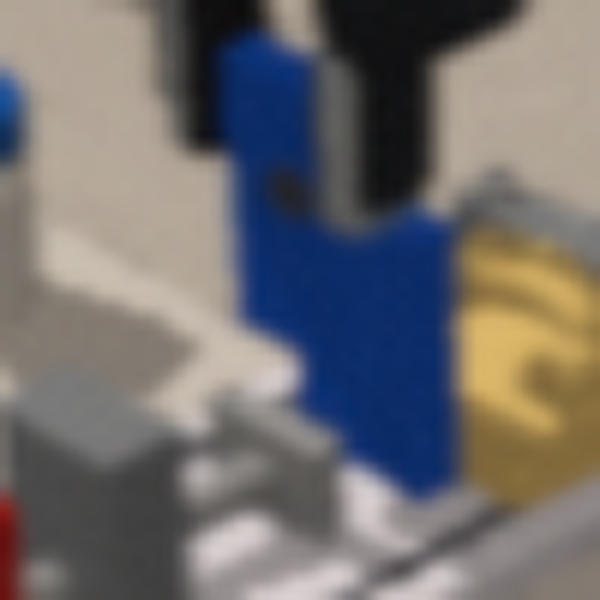

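```bash
python3 - <<'E'
from h import *
c=load('s12'); P=lambda u,v,z:F(onz(c,275+u/12-.5,165+v/12-.5,z))
print('sp2 botL',P(243,320,43.2),'nose backTL',P(212,395,34),'frontTL',P(238,383,34),'frontTR',P(342,440,34),'sp1 botL?',P(300,405,10),'sp1 botR',P(420,495,10))
E
```

```text
sp2 botL (np.float64(-11.7), np.float64(21.0)) nose backTL (np.float64(-24.9), np.float64(15.9)) frontTL (np.float64(-18.4), np.float64(15.6)) frontTR (np.float64(-18.1), np.float64(-13.8)) sp1 botL? (np.float64(9.9), np.float64(29.5)) sp1 botR (np.float64(4.1), np.float64(-11.7))
```

>>> {"method": "servo_tool", "body": {"moves": [[[8,-0.5,0],[0,0,0],30],[[6,0,0],[0,0,0],30],[[0,0,0],[0,0,0],30]]}}

```text
clock: 13.25
tcp_pos: [560.1, 251.7, 138.5]
eef_rot: [1.201, 1.214, -1.198]
wrist_force: [-0.5, 0.0, -0.4]
grip_width: 35.1
```

>>> {"method": "servo_tool", "body": {"moves": [[[6,0,0],[0,0,0],30],[[4,0,0],[0,0,0],30],[[0,0,0],[0,0,0],30]]}}

```text
clock: 13.5
tcp_pos: [559.9, 251.7, 127.1]
eef_rot: [1.201, 1.214, -1.198]
wrist_force: [0.0, 0.1, -0.7]
grip_width: 35.3
```

Bottom now at z≈17, past nose top, no contact force. Down to the bed.

>>> {"method": "servo_tool", "body": {"moves": [[[4,0,0],[0,0,0],30],[[2,0,0],[0,0,0],30],[[1,0,0],[0,0,0],30],[[0,0,0],[0,0,0],30]]}}

```text
clock: 13.83
tcp_pos: [560.2, 251.8, 119.7]
eef_rot: [1.201, 1.214, -1.198]
wrist_force: [-0.4, 0.4, 1.0]
grip_width: 35.2
```

>>> {"method": "servo_tool", "body": {"moves": [[[1,0,0],[0,0,0],30],[[0,0,0],[0,0,0],30]]}}

```text
clock: 14.0
tcp_pos: [560.2, 252.0, 119.9]
eef_rot: [1.201, 1.214, -1.197]
wrist_force: [1.3, 0.7, -0.8]
grip_width: 35.4
```

>>> {"method": "servo_tool", "body": {"moves": [[[0,0,0],[0,0,0],38],[[0,0,0],[0,0,0],44],[[0,0,0],[0,0,0],50],[[0,0,0],[0,0,0],52]]}}

```text
clock: 14.33
tcp_pos: [560.7, 252.1, 120.4]
eef_rot: [1.202, 1.213, -1.196]
wrist_force: [-0.4, -0.3, -0.7]
grip_width: 52.2
```

>>> {"method": "servo_tool", "body": {"moves": [[[-15,0,0],[0,0,0],52],[[-25,0,0],[0,0,0],60],[[-30,0,0],[0,0,0],70],[[-30,0,0],[0,0,0],70],[[0,0,0],[0,0,0],70]]}}

```text
clock: 14.75
tcp_pos: [558.9, 251.4, 220.5]
eef_rot: [1.197, 1.217, -1.203]
wrist_force: [0.7, -0.2, 0.8]
grip_width: 70.1
```

```bash
python3 -c "
from h import *
go([559,319,200],-89.3); go([559,319,200],90.7)
c=snap('side','s13'); f=c['frame'][150:240,250:380,::-1]; cv2.imwrite('pics/s13d.png',cv2.resize(f,None,fx=6,fy=6,interpolation=cv2.INTER_CUBIC))"
```

```text
clk 14.75 tcp [558.9 251.4 220.5] w 70.1 F [ 0.7 -0.2  0.8]
shift tool [ 20.5   1.1 -67.6]
x [-0.003 -0.001 -1.   ] y [ 1.     0.013 -0.003] jaw deg 0.74 j [0.24 0.43 1.49 0.   1.22 0.23]
turn tool deg [90.04  0.19  0.12]
clk 14.75 tcp [558.9 251.4 220.5] w 70.1 F [ 0.7 -0.2  0.8]
shift tool [ 20.5   1.1 -67.6]
x [-0.003 -0.001 -1.   ] y [ 1.     0.013 -0.003] jaw deg 0.74 j [0.24 0.43 1.49 0.   1.22 0.23]
turn tool deg [-89.96  -0.12   0.19]
```

View pics/s13d.png

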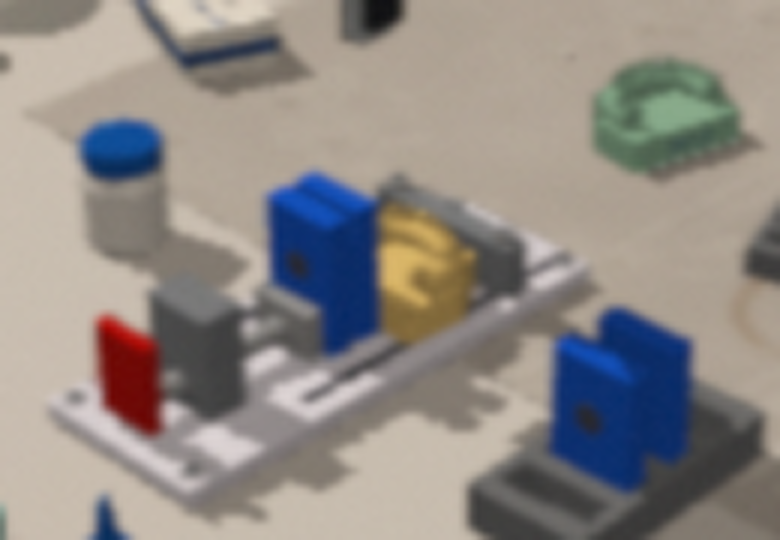

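>>> {"method": "servo_tool", "body": {"moves": [[[0,0,-20],[-6,0,0],60],[[0,0,-20],[-7,0,0],60],[[0,0,-20],[-7,0,0],60],[[0,0,0],[-7,0,0],60],[[0,0,0],[-7,0,0],60],[[0,0,0],[-7,0,0],60],[[0,0,0],[-7,0,0],60]]}}

```text
clock: 15.38
tcp_pos: [547.9, 311.9, 210.9]
eef_rot: [0.543, 1.512, -0.558]
wrist_force: [-0.5, 1.2, 0.1]
grip_width: 60.2
```

>>> {"method": "servo_tool", "body": {"moves": [[[0,0,0],[-7,0,0],60],[[0,0,0],[-7,0,0],60],[[0,0,0],[-7,0,0],60],[[0,0,0],[-7,0,0],60],[[0,0,0],[-7,0,0],60],[[0,0,0],[0,0,0],60]]}}

```text
clock: 15.88
tcp_pos: [544.2, 311.0, 201.2]
eef_rot: [0.05, 1.596, -0.066]
wrist_force: [0.4, 0.2, -0.7]
grip_width: 59.9
```

```bash
python3 -c "
from h import *
go([558.5,318.3,140],90.7)"
```

```text
clk 15.8833 tcp [544.2 311.  201.2] w 59.9 F [ 0.4  0.2 -0.7]
shift tool [60.7  8.9 15.3]
x [-0.027 -0.009 -1.   ] y [ 0.073  0.997 -0.011] jaw deg 85.8 j [ 0.34  0.49  1.46  0.    1.23 -1.16]
turn tool deg [-4.91 -1.52  0.56]
```

>>> {"method": "servo_tool", "body": {"moves": [[[0,8,14],[-4.9,-1.5,0.6],60],[[10,0,0],[0,0,0],60],[[20,0,0],[0,0,0],60],[[10,0,0],[0,0,0],60],[[0,0,0],[0,0,0],60]]}}

```text
clock: 16.3
tcp_pos: [556.4, 317.1, 154.1]
eef_rot: [0.003, 1.577, -0.006]
wrist_force: [-0.7, -0.4, 0.2]
grip_width: 60.1
```

```bash
python3 -c "
from h import *
go([558.5,318.3,140],90.7)"
```

```text
clk 16.3 tcp [556.4 317.1 154.1] w 60.1 F [-0.7 -0.4  0.2]
shift tool [14.   1.3  2.2]
x [-0.007 -0.002 -1.   ] y [ 0.006  1.    -0.002] jaw deg 89.67 j [ 0.34  0.55  1.48  0.    1.12 -1.22]
turn tool deg [-1.03 -0.38  0.1 ]
```

>>> {"method": "servo_tool", "body": {"moves": [[[8,1.3,2],[-1,-0.4,0],60],[[5,0,0],[0,0,0],60],[[0,0,0],[0,0,0],60]]}}

```text
clock: 16.55
tcp_pos: [557.2, 317.9, 138.4]
eef_rot: [-0.009, 1.574, 0.004]
wrist_force: [0.4, 0.2, 0.1]
grip_width: 59.9
```

```bash
python3 -c "
from h import *
go([558.5,318.3,105],90.7)
c=snap('side','s14'); f=c['frame'][120:240,230:350,::-1]; cv2.imwrite('pics/s14d.png',cv2.resize(f,None,fx=5,fy=5,interpolation=cv2.INTER_CUBIC))
c=snap('top','t14'); f=c['frame'][165:225,270:390,::-1]; cv2.imwrite('pics/t14d.png',cv2.resize(f,None,fx=6,fy=6,interpolation=cv2.INTER_CUBIC))"
```

```text
clk 16.55 tcp [557.2 317.9 138.4] w 59.9 F [0.4 0.2 0.1]
shift tool [33.4  0.5  1.4]
x [-0.003 -0.003 -1.   ] y [-0.008  1.    -0.003] jaw deg 90.47 j [ 0.35  0.56  1.5  -0.    1.09 -1.23]
turn tool deg [-0.23 -0.18  0.18]
```

View pics/s14d.png

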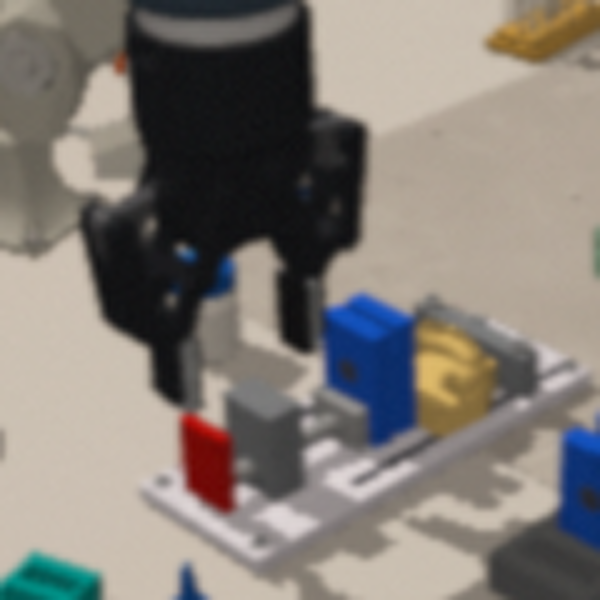

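View pics/t14d.png

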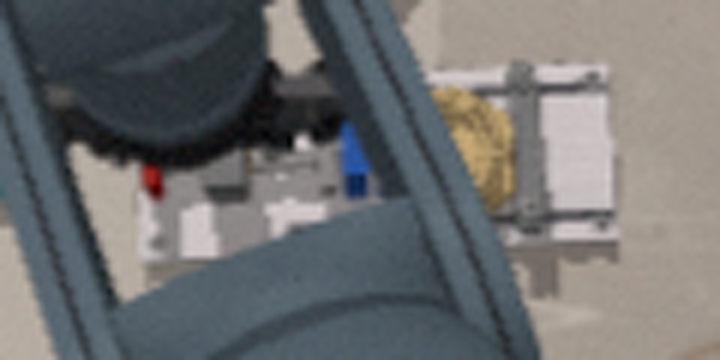

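```bash
python3 - <<'E'
from h import *
c=load('s14'); 
tr=lambda q:((q-np.array([230,120])+.5)*5).round()
for z in (65,69):
  for fx in (-109.5,-49.5):
    for n in (-11,11):
      p=O+E_*fx+N_*n; p[2]=z; print(z,fx,n,tr(proj(c,p)))
# where it goes at z 32/36
for fx,z in ((-105,56),(-58,56)): 
    for n in(-15,15):
      p=O+E_*fx+N_*n; p[2]=z; print(fx,n,tr(proj(c,p)))
E
```

```text
65 -109.5 -11 [205. 427.]
65 -109.5 11 [173. 407.]
65 -49.5 -11 [310. 374.]
65 -49.5 11 [277. 356.]
69 -109.5 -11 [204. 419.]
69 -109.5 11 [172. 400.]
69 -49.5 -11 [310. 367.]
69 -49.5 11 [277. 349.]
-105 -15 [220. 444.]
-105 15 [177. 417.]
-58 -15 [302. 402.]
-58 15 [258. 377.]
```

>>> {"method": "servo_tool", "body": {"moves": [[[8,0.5,1.4],[-0.2,-0.2,0.2],60],[[8,0,0],[0,0,0],60],[[6,0,0],[0,0,0],60],[[0,0,0],[0,0,0],60]]}}

```text
clock: 16.98
tcp_pos: [560.4, 319.1, 117.8]
eef_rot: [-0.007, 1.564, 0.011]
wrist_force: [-0.5, 0.3, -0.3]
grip_width: 59.9
```

```bash
python3 -c "
from h import *
go([558.5,318.3,102],90.7)
c=snap('side','s15'); f=c['frame'][150:240,240:340,::-1]; cv2.imwrite('pics/s15d.png',cv2.resize(f,None,fx=6,fy=6,interpolation=cv2.INTER_CUBIC))"
```

```text
clk 16.9833 tcp [560.4 319.1 117.8] w 59.9 F [-0.5  0.3 -0.3]
shift tool [15.8 -0.8 -2. ]
x [ 0.007  0.003 -1.   ] y [-0.012  1.     0.003] jaw deg 90.66 j [ 0.34  0.59  1.51  0.    1.03 -1.24]
turn tool deg [-0.04  0.38 -0.16]
```

View pics/s15d.png

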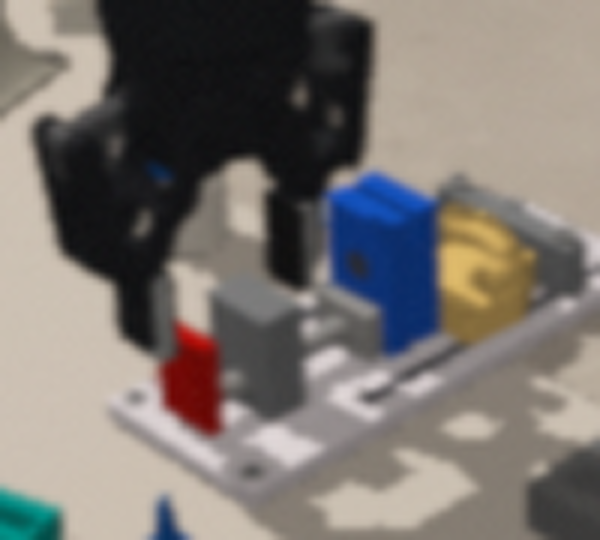

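```bash
python3 - <<'E'
from h import *
c=load('s15'); tr=lambda q:((q-np.array([240,150])+.5)*6).round()
for z in (51,55):
  for fx in (-110.5,-50.5):
    for n in (-10,12):
      p=O+E_*fx+N_*n; p[2]=z; print(z,fx,n,tr(proj(c,p)))
P=lambda u,v,z:F(onz(c,240+u/6-.5,150+v/6-.5,z))
print('L tip',P(172,358,51),P(172,358,55),'L face left-bot',P(152,358,52),'R tip',P(305,285,51),P(305,285,55),P(272,268,53))
E
```

```text
51 -110.5 -10 [185. 365.]
51 -110.5 12 [146. 341.]
51 -50.5 -10 [310. 301.]
51 -50.5 12 [271. 279.]
55 -110.5 -10 [184. 356.]
55 -110.5 12 [146. 332.]
55 -50.5 -10 [309. 292.]
55 -50.5 12 [270. 270.]
L tip (np.float64(-110.9), np.float64(-3.3)) (np.float64(-114.5), np.float64(-8.1)) L face left-bot (np.float64(-116.9), np.float64(0.7)) R tip (np.float64(-44.2), np.float64(-0.3)) (np.float64(-48.3), np.float64(-5.2)) (np.float64(-47.0), np.float64(15.2))
```

>>> {"method": "servo_tool", "body": {"moves": [[[6,-0.5,-2],[0,0.3,0],60],[[5,0,0],[0,0,0],60],[[3,0,0],[0,0,0],60],[[0,0,0],[0,0,0],60]]}}

```text
clock: 17.37
tcp_pos: [558.7, 318.7, 103.2]
eef_rot: [-0.007, 1.569, 0.011]
wrist_force: [-0.0, 0.5, 0.5]
grip_width: 59.9
```

```bash
python3 -c "
from h import *
go([558.5,318.3,102],90.7)"
```

```text
clk 17.3667 tcp [558.7 318.7 103.2] w 59.9 F [-0.   0.5  0.5]
shift tool [ 1.2 -0.4 -0.2]
x [ 0.002  0.003 -1.   ] y [-0.012  1.     0.003] jaw deg 90.66 j [ 0.34  0.6   1.53  0.    1.01 -1.24]
turn tool deg [-0.04  0.1  -0.18]
```

Now close slowly at minimum force, in steps, watching wrist force.

>>> {"method": "servo_tool", "body": {"moves": [[[0,0,0],[0,0,0],54],[[0,0,0],[0,0,0],51],[[0,0,0],[0,0,0],49],[[0,0,0],[0,0,0],48]], "grip_force": 20}}

```text
clock: 17.7
tcp_pos: [558.6, 319.0, 103.2]
eef_rot: [-0.006, 1.569, 0.012]
wrist_force: [0.2, -0.5, -0.1]
grip_width: 47.9
```

>>> {"method": "servo_tool", "body": {"moves": [[[0,0,0],[0,0,0],46],[[0,0,0],[0,0,0],45],[[0,0,0],[0,0,0],45]]}}

```text
clock: 17.95
tcp_pos: [558.7, 319.4, 103.7]
eef_rot: [-0.006, 1.568, 0.012]
wrist_force: [-0.2, 1.0, -0.4]
grip_width: 45.2
```

```bash
python3 -c "
from h import *
go([558.5,318.3,102],90.7)
c=snap('side','s16'); f=c['frame'][150:240,240:340,::-1]; cv2.imwrite('pics/s16d.png',cv2.resize(f,None,fx=6,fy=6,interpolation=cv2.INTER_CUBIC))"
```

```text
clk 17.95 tcp [558.7 319.4 103.7] w 45.2 F [-0.2  1.  -0.4]
shift tool [ 1.7 -1.1 -0.2]
x [ 0.002  0.004 -1.   ] y [-0.012  1.     0.004] jaw deg 90.67 j [ 0.34  0.6   1.52  0.    1.01 -1.24]
turn tool deg [-0.03  0.14 -0.24]
```

View pics/s16d.png

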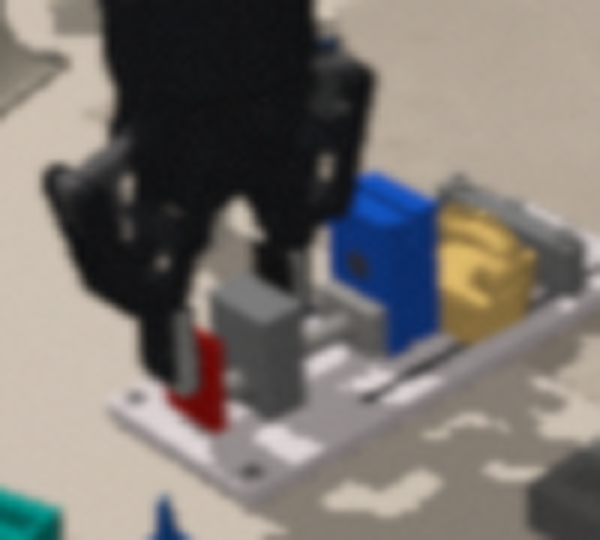

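>>> {"method": "servo_tool", "body": {"moves": [[[0,-0.8,0],[0,0,0],44],[[0,-0.4,0],[0,0,0],43],[[0,-0.3,0],[0,0,0],43]]}}

```text
clock: 18.25
tcp_pos: [558.8, 318.1, 104.0]
eef_rot: [-0.005, 1.568, 0.013]
wrist_force: [0.2, 2.1, -0.5]
grip_width: 42.9
```

>>> {"method": "servo_tool", "body": {"moves": [[[0,-0.4,0],[0,0,0],42],[[0,-0.3,0],[0,0,0],41],[[0,-0.2,0],[0,0,0],41]]}}

```text
clock: 18.5
tcp_pos: [558.8, 317.3, 104.2]
eef_rot: [-0.005, 1.568, 0.013]
wrist_force: [-0.3, 2.3, -0.4]
grip_width: 40.7
```

>>> {"method": "servo_tool", "body": {"moves": [[[0,-0.3,0],[0,0,0],40],[[0,-0.2,0],[0,0,0],39],[[0,0,0],[0,0,0],39]]}}

```text
clock: 18.75
tcp_pos: [558.8, 317.1, 104.4]
eef_rot: [-0.005, 1.567, 0.014]
wrist_force: [-0.1, 0.8, -0.8]
grip_width: 39.9
```

>>> {"method": "servo_tool", "body": {"moves": [[[0,0,0],[0,0,0],38],[[0,0,0],[0,0,0],37],[[0,0,0],[0,0,0],37]]}}

```text
clock: 19.0
tcp_pos: [558.8, 317.1, 104.4]
eef_rot: [-0.005, 1.567, 0.014]
wrist_force: [-1.7, 1.2, -0.0]
grip_width: 40.2
```

>>> {"method": "servo_tool", "body": {"moves": [[[0,0,0],[0,0,0],33],[[0,0,0],[0,0,0],30],[[0,0,0],[0,0,0],30],[[0,0,0],[0,0,0],30]]}}

```text
clock: 19.33
tcp_pos: [558.8, 317.1, 104.4]
eef_rot: [-0.006, 1.568, 0.014]
wrist_force: [-0.7, 2.1, 0.6]
grip_width: 39.6
```

```bash
python3 -c "
from h import *
go([558.5,318.3,102],90.7); print(bot.state()['moment'])
c=snap('side','s17'); f=c['frame'][150:240,240:370,::-1]; cv2.imwrite('pics/s17d.png',cv2.resize(f,None,fx=6,fy=6,interpolation=cv2.INTER_CUBIC))
c=snap('top','t17'); f=c['frame'][165:265,270:390,::-1]; cv2.imwrite('pics/t17d.png',cv2.resize(f,None,fx=6,fy=6,interpolation=cv2.INTER_CUBIC))"
```

```text
clk 19.3333 tcp [558.8 317.1 104.4] w 39.6 F [-0.7  2.1  0.6]
shift tool [ 2.4  1.2 -0.3]
x [ 0.003  0.006 -1.   ] y [-0.013  1.     0.006] jaw deg 90.73 j [ 0.34  0.6   1.53  0.01  1.01 -1.25]
turn tool deg [ 0.03  0.19 -0.32]
[0.20040858 0.06919355 0.10811339]
```

View pics/s17d.png

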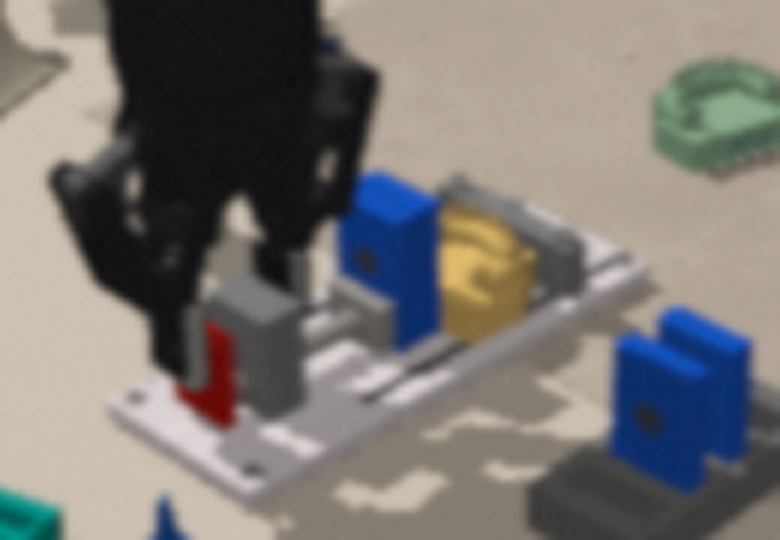

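View pics/t17d.png

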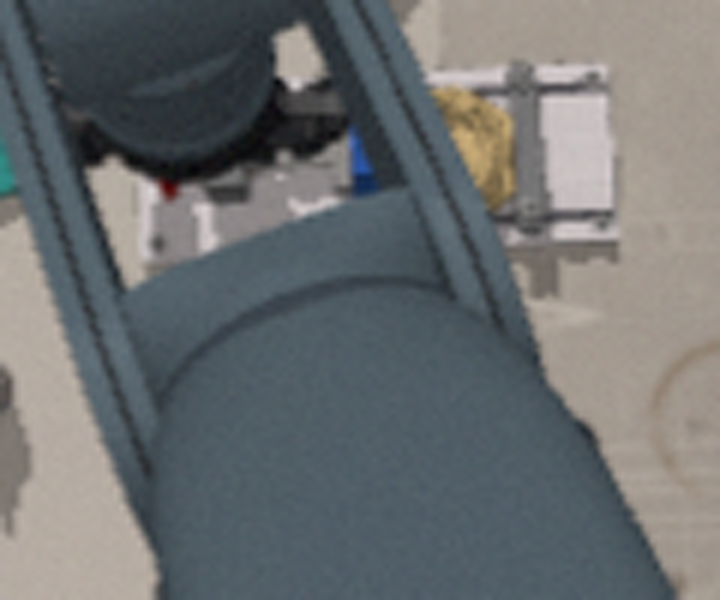

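>>> {"method": "servo_tool", "body": {"moves": [[[0,0,0],[0,0,0],30],[[0,0,0],[0,0,0],30],[[0,0,0],[0,0,0],30],[[0,0,0],[0,0,0],30],[[0,0,0],[0,0,0],30],[[0,0,0],[0,0,0],30]]}}

```text
clock: 19.93
tcp_pos: [558.8, 317.1, 104.4]
eef_rot: [-0.005, 1.568, 0.014]
wrist_force: [-0.6, 0.5, 0.6]
grip_width: 40.1
```

```bash
python3 -c "
from h import *
go([558.5,318.3,102],90.7); print(bot.job_done())"
```

```text
clk 19.9333 tcp [558.8 317.1 104.4] w 40.1 F [-0.6  0.5  0.6]
shift tool [ 2.4  1.2 -0.3]
x [ 0.003  0.006 -1.   ] y [-0.013  1.     0.006] jaw deg 90.72 j [ 0.34  0.6   1.53  0.01  1.01 -1.25]
turn tool deg [ 0.02  0.19 -0.32]
the job is handed in; nothing more can be done
None
```

I stood two blue spacers from the grey rack upright in the gap, then squeezed the red thumb plate against the guide block at 20 N. I handed the job in at about 20 s, still holding the squeeze.

**Last checks:**
- **Clamp:** the fingers stopped at about 40 mm with 30 mm commanded, so the plunger travelled about 7 mm. That fits the 5–6.5 mm of slack I had estimated. The opening and pose stayed steady for the last second and the wrist force was under 3 N.
- **Picture of the row:** the side view shows both spacers upright and together between the nose and the model. The model looks to be against the back stop. The two spare spacers were still in the rack, and I touched nothing else.
- **Disagreements:** before I moved anything, the images put the heel about 1–2 mm farther from the plunger than the measured stop position allows. My separate estimates of where the second spacer hung over the gap differed by about 3 mm. It went in without any contact force.
- **Not measured:** the pinch force on the row itself. I inferred it from the stalled fingers and the low wrist force. The top view was mostly hidden by the arm at the end.

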